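# Dry the milling balls: tip them into the tray, hold the air lever at the third click

## Robot

A 6-joint arm with a two-finger parallel gripper is mounted at the origin on a cart in front of the work surface, level with it; the furniture and walls round the work are solid. World frame = base frame: x ahead of the robot, y to its left, z up, the work surface at z = 0. Lengths are in m, angles in rad, forces in N, time in s.
With the tool pointing down it reaches from about 0.275 to 0.825 m from the base axis. Payload 4.9 kg.
Tool frame: the origin (TCP) lies at the very end of the fingers, on their centre line; the grasp point (between the pads) lies 19 mm behind it (env.grip_depth is the distance from the TCP to the grasp point, in m); z points along the fingers, y is the line along which they close (so a half turn about z gives the same grasp; the last joint's range is limited). The gripper opens to 85 mm and grips with 20 to 120 N. Pads are 22 mm wide; open, the fingers measure 114 mm over their backs; the gripper's body (76 mm by 85 mm) begins 54 mm behind the grasp point. The pads swing forward as they close: fully open they stand 13 mm farther back than shut.
Start: joints at [-1.397, 0.326, -0.193, 1.052, 0, 1.437], TCP at [0.167, -0.524, 0.2] pointing down, gripper open.
Joint ranges: [-2.65, 2.65], [-0.97, 1.79], [-1.3, 1.35], [-1.93, 2.1], [-1.47, 1.37], [-3.14, 3.14]. Speed limits (rad/s): [2.57, 2.57, 3.14, 3.14, 3.14, 3.14].

## Interface

Orientations are given as a unit quaternion [w, x, y, z].
In Python, from plant import env gives the robot as it stands.
- The arm moves only by the shell command python3 -m pendant 'ROWS' [FORCE]. ROWS is JSON, a list that holds one entry, the list of rows, each a list of 7 numbers: the turn, a rotation vector about the tool's x, y, z in rad, then the shift along the tool's x, y, z in mm, then the opening in per cent of the stroke, from 0 (shut) to 100 (fully open). A call has exactly 8 rows; each row is the pose to reach, as a shift and turn from the pose commanded when the call began, along the tool's axes at that moment; what a row does not reach only later rows make up. A row lasts 1/12 s, in which the tool goes at most 41.7 mm and 7.16 degrees, less where a joint would pass 70% of its speed; a pose out of reach is approached as far as the arm can. A call with a gripper value outside its range is refused whole. The fingers move at their own pace and stop on an object; FORCE is the grip in N (left out, the last holds). Time passes only in rows, so rows that repeat a pose let the fingers close, or fill a call up. It gives the time, the measured TCP pose, the force, the opening and the grip force at its end, in the units of the state.
- env.sense(): the state, without advancing time (a new reading comes with each control period).
- env.snapshot(name): name is "scene" or "top"; returns (picture, depth): 400x640x3 uint8, red, green, blue; 400x640 float32, m along the optical axis (not along the pixel's ray), 0 where there is no reading.
- env.get_calibration(name): a dict with "vfov" (degrees; the focal length in pixels is half the picture's height over the tangent of half this angle, whatever the lens; pixels are square), "cx", "cy" (the principal point, pixels), "T" (4x4, takes a point from camera to world coordinates). Camera axes: x right, y down, z forward; pixel columns grow to the right and rows downward; lengths in m; the calibration is good to about 2 mm. A picture is of the moment at which its call begins. get_calibration takes no time and is no camera call.
- env.hand_in(): hands the job in; it is judged then, once.
The state is a dict: "time_s": time; "joints": joint angles; "qd": joint speeds; "joint_efforts": joint torques, N m; "ee_pos": TCP position; "eef_rot": TCP orientation; "contact_force": force on the tool from outside, world axes, zero at the start; "moment": the same for the moment, N m; "grip_width": finger opening in m; "grip_force": force on a finger pad.
Only numpy, scipy, OpenCV 4.12 (cv2) and the standard library are available. Lean on these libraries where they do the work, as an engineer would, in place of code of your own. Each camera call takes 0.05 s, during which the arm holds its last target. There are 200 camera calls.

## Task

Tip the four steel milling balls out of the small glass beaker into the open tray of the drying station, and stand the empty beaker upright on the bare worktop again. Then take the post of the station's spring-return air lever, swing it three clicks from its rest without going on towards the fourth, and finish while still holding it steadily at the third click; leave the tin, the bottle and the timer where they are.

Things in the scene. Friction and masses are not known exactly. Their poses are not given: they have to be found in the camera images.
- beaker: small clear glass beaker, loose, 55 g, upright; body 52 mm across (z 6 to 65 mm), rim flares to 58 mm, 72 mm high, walls about 2 to 3 mm; origin at the centre of its underside, z up through the mouth. It stands left of the station with the four balls in it. Tipped, it may swing back between the pads in a light grip (25 N): grip it firmly (70 N holds it, it bears 120 N).
- ball_1_center (a point): centre of a steel ball, 14 mm across, 11 g, loose, at the start in the beaker. Balls roll heavily: they leave a glass wall only when it slopes down by about 20 degrees or more, and may need a little rocking.
- ball_2_center (a point): centre of a steel ball, 14 mm across, 11 g, loose, at the start in the beaker. Balls roll heavily: they leave a glass wall only when it slopes down by about 20 degrees or more, and may need a little rocking.
- ball_3_center (a point): centre of a steel ball, 14 mm across, 11 g, loose, at the start in the beaker. Balls roll heavily: they leave a glass wall only when it slopes down by about 20 degrees or more, and may need a little rocking.
- ball_4_center (a point): centre of a steel ball, 14 mm across, 11 g, loose, at the start in the beaker. Balls roll heavily: they leave a glass wall only when it slopes down by about 20 degrees or more, and may need a little rocking.
- station: drying station, fixed to the worktop: aluminium base plate 170 (x) x 340 (y) x 12 mm high with the tray at its +y end and the air valve at its -y end; origin at the centre of its underside, z up. Its front (-x) looks roughly at the robot.
- tray_floor (a point): centre of the tray's perforated floor, 47 mm above the worktop, axes parallel to the station's. The open tray is 130 x 130 mm inside with 33 mm high, 5 mm thick steel walls (top 80 mm above the worktop).
- lever_pivot (a point): vertical axis of the air lever, on top of the round valve housing, 64 mm above the worktop; axes parallel to the station's. Below it is a 120 mm disc with dark dots under the lever, one for each click position (first dot: rest).
- air_lever (a joint): angle of the air lever in rad, 0 at its rest stop, 1.40 at the far stop; it grows counter-clockwise from above, the post going from the station's middle along the front to its -y end. One click every 0.25 rad (third: 0.75): the force on the post peaks at 5 to 7 N between clicks and falls to 1 to 3 N at each. Let go, it springs back to rest from any click.
- lever_arm: the air lever: flat dark steel bar with an upright black post near its end, a cylinder 16 mm across and 66 mm tall, its foot 70 mm above the worktop, its axis 85 mm from the lever's axis (so a click is 21 mm along the arc); the body's origin lies on the lever's axis, 64 mm above the worktop, z up, x pointing outwards along the bar to the post. It turns with the lever.
- post_mid (a point): point on the post's axis at the height to grasp, 40 mm above its foot, 110 mm above the worktop.
- ferrule_tin: round tin with screw lid, 52 mm across, 32 mm high, loose; bystander, origin at the centre of its underside.
- reagent_small: small amber bottle with white cap, 44 mm across, 86 mm high, loose; bystander, origin at the centre of its underside.
- timer: small white timer lying flat, 58 x 66 x 18 mm, loose; bystander, origin at the centre of its underside.
Mind the look-alikes: they are no part of the job. Leave any black or purple look-alike of the beaker alone.

How it is judged:
On the way, in this order (a step that is already met when the one before it is completed fails the run):
1. the beaker is tipped and all four balls lie in the tray (x of ball_1_center in the frame of tray_floor between -0.066 and 0.066 m and y of ball_1_center in the frame of tray_floor between -0.066 and 0.066 m and z of ball_1_center in the frame of tray_floor between 0 and 0.035 m and x of ball_2_center in the frame of tray_floor between -0.066 and 0.066 m and y of ball_2_center in the frame of tray_floor between -0.066 and 0.066 m and z of ball_2_center in the frame of tray_floor between 0 and 0.035 m and x of ball_3_center in the frame of tray_floor between -0.066 and 0.066 m and y of ball_3_center in the frame of tray_floor between -0.066 and 0.066 m and z of ball_3_center in the frame of tray_floor between 0 and 0.035 m and x of ball_4_center in the frame of tray_floor between -0.066 and 0.066 m and y of ball_4_center in the frame of tray_floor between -0.066 and 0.066 m and z of ball_4_center in the frame of tray_floor between 0 and 0.035 m and angle between beaker's own z axis and vertical above 0.5 rad), for 0.2 s.
2. the beaker stands upright on the worktop, let go, the balls still in the tray (x of ball_1_center in the frame of tray_floor between -0.066 and 0.066 m and y of ball_1_center in the frame of tray_floor between -0.066 and 0.066 m and z of ball_1_center in the frame of tray_floor between 0 and 0.035 m and x of ball_2_center in the frame of tray_floor between -0.066 and 0.066 m and y of ball_2_center in the frame of tray_floor between -0.066 and 0.066 m and z of ball_2_center in the frame of tray_floor between 0 and 0.035 m and x of ball_3_center in the frame of tray_floor between -0.066 and 0.066 m and y of ball_3_center in the frame of tray_floor between -0.066 and 0.066 m and z of ball_3_center in the frame of tray_floor between 0 and 0.035 m and x of ball_4_center in the frame of tray_floor between -0.066 and 0.066 m and y of ball_4_center in the frame of tray_floor between -0.066 and 0.066 m and z of ball_4_center in the frame of tray_floor between 0 and 0.035 m and angle between beaker's own z axis and vertical below 0.1 rad and height (world z) of beaker between -0.004 and 0.006 m and linear speed of beaker below 0.03 m/s and contact force between the fingers and beaker below 0.05 N), for 0.2 s.
3. the lever is held by its post at the third click (value of joint air_lever between 0.67 and 0.83 rad and velocity of joint air_lever between -0.15 and 0.15 rad/s and contact force between the fingers and lever_arm above 1 N), for 0.5 s.
At the end, for the whole second after the job is handed in: The fingers hold the lever's post (contact over 1 N) with the lever within 0.08 rad of the third click (0.67 to 0.83 rad) and still (under 0.15 rad/s); all four balls lie inside the tray; the beaker stands upright (within 0.1 rad), at rest, flat on the worktop, untouched (all of step 2 and all of step 3); the arm keeps its last pose, push and grip.
It fails at once if the lever went more than half way on from the third click to the fourth (value of joint air_lever above 0.89 rad).
It fails at once if the tin, the bottle or the timer was moved by more than 30 mm (distance of any of ferrule_tin, reagent_small, timer from where it was at the start of the episode above 0.03 m).
It also fails if it takes over 72 s, if anything falls off the work surface, if the arm or the gripper's body presses on something with over 40 N, if the wrist force passes 120 N, or if a joint passes its speed limit or range.

## Working session

There is one attempt and no reset: what is moved stays moved. The work goes in short steps, Python scripts to look and compute and a shell command to move; the robot and the scene stay as the last step left them, time stands still between calls to the robot, and variables do not carry over. Pictures are saved under pics/ and viewed, at most 10 in all, crops included, and the job is handed in when it is done.

```bash
ls; mkdir -p pics; cat > h.py <<'E'
import numpy as np, cv2
from plant import env
def snap(n,f=None):
    p,d=env.snapshot(n)
    if f: cv2.imwrite('pics/'+f,cv2.cvtColor(p,cv2.COLOR_RGB2BGR))
    return p,d
def cal(n):
    c=env.get_calibration(n); f=200/np.tan(np.radians(c['vfov'])/2); return f,c['cx'],c['cy'],np.array(c['T'])
def ray(n,u,v):
    f,cx,cy,T=cal(n); d=T[:3,:3]@np.array([(u-cx)/f,(v-cy)/f,1]); return T[:3,3],d
def plane(n,u,v,z):
    o,d=ray(n,u,v); return o+d*(z-o[2])/d[2]
def cloud(n,d):
    f,cx,cy,T=cal(n); v,u=np.mgrid[:400,:640]
    P=np.stack([(u-cx)/f*d,(v-cy)/f*d,d],-1)@T[:3,:3].T+T[:3,3]; P[d==0]=np.nan; return P
def proj(n,p):
    f,cx,cy,T=cal(n); q=T[:3,:3].T@(np.array(p)-T[:3,3]); return f*q[0]/q[2]+cx,f*q[1]/q[2]+cy
E
python3 - <<'E'
from h import *
for n in('scene','top'):
    snap(n,n+'0.png'); print(n,cal(n))
print(env.sense())
E
```

```text
pics
scene (np.float64(367.624002296754), 318.20212077692435, 202.25012446778965, array([[-0.52036199, -0.43246229,  0.73634215, -0.33408874],
       [-0.85387705,  0.25256515, -0.45508771,  0.65545104],
       [ 0.01083391, -0.86555602, -0.50069493,  0.64965828],
       [ 0.        ,  0.        ,  0.        ,  1.        ]]))
top (np.float64(451.1572041818881), 310.2182916476289, 196.77971451136497, array([[-0.01213027, -0.9882342 ,  0.15246648,  0.31377914],
       [-0.99990749,  0.01104974, -0.0079323 ,  0.15285758],
       [ 0.00615425, -0.1525486 , -0.98827681,  1.33211678],
       [ 0.        ,  0.        ,  0.        ,  1.        ]]))
{'time_s': 0.1, 'joints': array([-1.39722327e+00,  3.26874020e-01, -1.93520404e-01,  1.05200689e+00,
       -1.08288536e-05,  1.43659410e+00]), 'qd': array([-2.37942408e-05, -2.12684967e-03,  3.09169267e-03,  2.01087074e-05,
        1.51869393e-03,  1.58980918e-04]), 'joint_efforts': array([ 7.52940796e-04, -4.44239223e+01,  2.63038194e+01,  7.95407163e-03,
       -1.38109235e-04,  2.56029075e-06]), 'ee_pos': array([ 0.16651916, -0.52356221,  0.19906401]), 'eef_rot': array([-8.02232789e-04,  9.88182327e-01,  1.53280936e-01, -2.12098017e-05]), 'contact_force': array([0.78253639, 0.88876136, 0.42303327]), 'moment': array([ 0.02142835, -0.01715761, -0.01405193]), 'grip_force': 0.0, 'grip_width': 0.08569295116936132}
```

View pics/scene0.png

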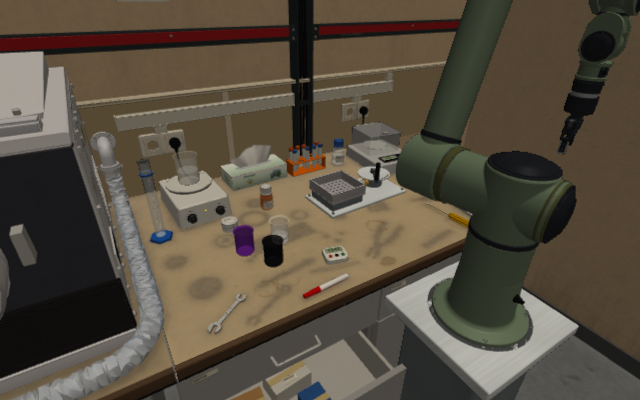

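View pics/top0.png

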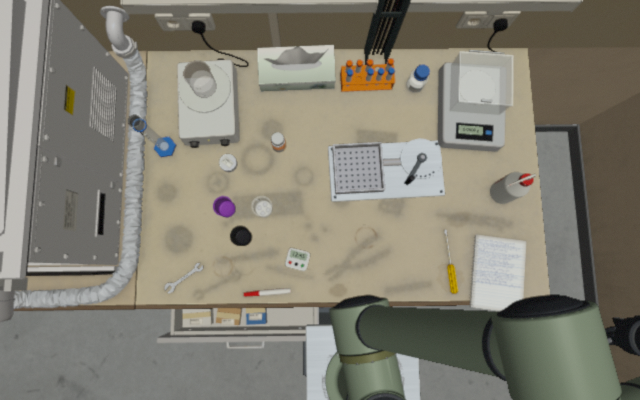

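Top view: there are three beaker-like objects: clear at (261,206), purple at (223,206) and black at (241,236). The clear one left of the station fits. The tray is at about (358,168), the lever pivot at about (422,157), and the post at about (408,183). I'll confirm with one enlarged crop and measure.

```bash
python3 - <<'E'
from h import *
p=cv2.imread('pics/top0.png'); s=cv2.imread('pics/scene0.png')
a=cv2.resize(p[180:255,200:300],(400,300),interpolation=cv2.INTER_CUBIC)
b=cv2.resize(p[132:207,340:440+10][:, :100],(400,300),interpolation=cv2.INTER_CUBIC)
b=cv2.resize(p[132:207,355:455],(400,300),interpolation=cv2.INTER_CUBIC)
c=cv2.resize(s[205:270,225:312],(400,300),interpolation=cv2.INTER_CUBIC)
d=cv2.resize(s[155:215,325:405],(400,300),interpolation=cv2.INTER_CUBIC)
cv2.imwrite('pics/crop.png',np.vstack([np.hstack([a,b]),np.hstack([c,d])]))
_,D=env.snapshot('top'); P=cloud('top',D)
# white plate
hsv=cv2.cvtColor(p,cv2.COLOR_BGR2HSV)
z=P[...,2]; roi=np.zeros(z.shape,bool); roi[120:215,315:460]=1
m=(roi&(z>.006)&(z<.12)).astype(np.uint8); n,l,st,c=cv2.connectedComponentsWithStats(m); k=1+st[1:,4].argmax(); print(st[k])
pl=(l==k)
m2=pl&(abs(z-.012)<.006); print('plate z',np.nanmedian(z[m2]))
r=cv2.minAreaRect(P[pl&(z<.02)][:,:2].astype(np.float32)*1000); print('plate rect',r,cv2.boxPoints(r))
t=pl&(z>.068)&(P[...,1]>-.0); 
ty=roi&(z>.06)&(z<.09); n,l,st,c=cv2.connectedComponentsWithStats(ty.astype(np.uint8)); 
for k in range(1,n):
  if st[k,4]>30: print('tops',st[k],c[k],np.median(P[l==k],0), cv2.minAreaRect(P[l==k][:,:2].astype(np.float32)*1000))
for nm,u,v in [('beaker',261,206),('tin',228,163),('bottle',278,142),('timer',298,260),('purple',223,206),('black',241,236)]:
  q=P[v-12:v+13,u-12:u+13].reshape(-1,3); q=q[(q[:,2]>.012)]; print(nm,len(q),np.median(q,0) if len(q) else '',q.min(0) if len(q) else '',q.max(0) if len(q) else '')
q=P[roi&(z>.1)]; print('post top',len(q),q.mean(0) if len(q) else '', q[:,2].max() if len(q) else '')
E
```

```text
[ 328  120  132   82 6930]
plate z 0.012267348087814156
plate rect ((622.67626953125, -108.68101501464844), (230.3470001220703, 402.736328125), 4.354531764984131) [[ 492.5458    83.361  ]
 [ 523.12463 -318.21277]
 [ 752.80676 -300.72302]
 [ 722.2279   100.85074]]
tops [401 138  41  40 516] [418.98837209 157.49031008] [ 0.62017323 -0.17062562  0.06258348] ((620.2244873046875, -177.39459228515625), (115.8863525390625, 115.4061279296875), 16.468917846679688)
tops [333 142  53  52 534] [359.66479401 166.12359551] [ 0.59715452 -0.00247806  0.0786466 ] ((592.901123046875, 4.576774597167969), (141.2129669189453, 140.2877197265625), 2.736225128173828)
beaker 355 [0.48911641 0.28376815 0.02564476] [0.45768853 0.2530559  0.01345688] [0.512814   0.30761291 0.07733441]
tin 253 [0.6208689  0.38357879 0.03091951] [0.59650012 0.35973295 0.01319496] [0.64617567 0.4109906  0.03815108]
bottle 250 [0.6691326  0.23269149 0.08048098] [0.65496355 0.21298373 0.01276692] [0.69474327 0.25545034 0.09411178]
timer 426 [0.33567051 0.18248343 0.01711179] [0.30368535 0.14495345 0.01203676] [0.36713788 0.21466264 0.02531279]
purple 377 [0.4887271  0.39247141 0.03015803] [0.45911551 0.36049928 0.01256905] [0.51421524 0.41705919 0.0771784 ]
black 366 [0.40345248 0.3442956  0.02610092] [0.3746386  0.31126814 0.01450104] [0.43056538 0.36810091 0.07787421]
post top 48 [ 0.54712908 -0.13176798  0.12647041] 0.14107134774784602
```

View pics/crop.png

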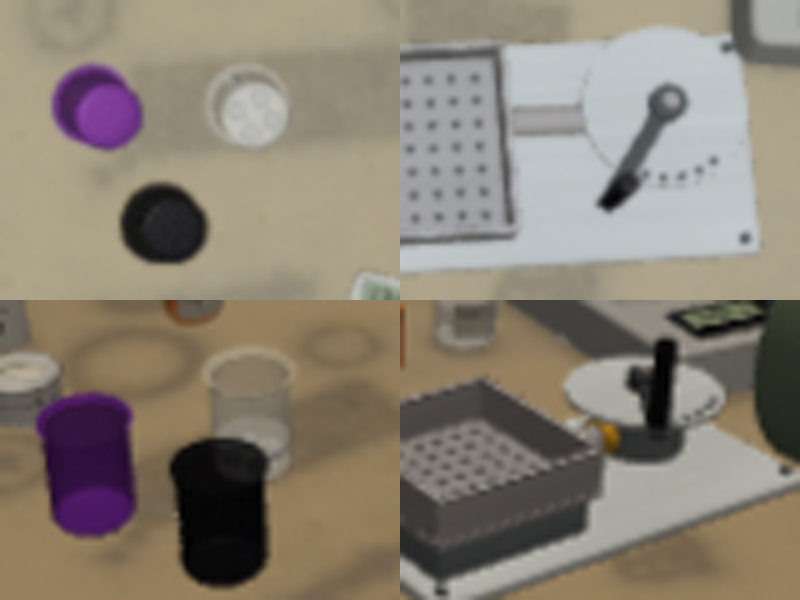

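The crop shows the clear beaker at top (261,206) with the four balls showing through it, so it is the one meant. It also shows the lever post foot by the first dot. Next I'll refine the beaker, tray and station yaw, and write a planner helper that works out the row numbers.

```bash
cat >> h.py <<'E'
from scipy.spatial.transform import Rotation as R
def cur():
    s=env.sense(); q=np.array(s['eef_rot']); return R.from_quat(q[[1,2,3,0]]),np.array(s['ee_pos'])
def ori(psi,a,roll=0): # heading, pitch below horizontal (deg), roll about tool z
    p,a=np.radians([psi,a]); c,s=np.cos,np.sin
    z=[c(a)*c(p),c(a)*s(p),-s(a)]; x=[-s(a)*c(p),-s(a)*s(p),-c(a)]; y=np.cross(z,x)
    return R.from_matrix(np.array([x,y,z]).T)*R.from_rotvec([0,0,np.radians(roll)])
def rows(wps,start=None): # wps: (R, grasp point); shifts of the TCP
    r0,p0=start or cur()
    for r,g in wps:
        p=np.array(g)+r.apply([0,0,.019]); rv=(r0.inv()*r).as_rotvec(); t=r0.inv().apply(p-p0)*1000
        print(np.round(rv,3).tolist(),np.round(t,1).tolist(),'rows',round(max(np.degrees(np.linalg.norm(rv))/7.16,np.linalg.norm(t)/41.7),1)); r0,p0=r,p
E
python3 - <<'E'
from h import *
_,D=snap('top'); P=cloud('top',D); z=P[...,2]; p=cv2.imread('pics/top0.png')
q=P[190:222,245:278].reshape(-1,3); q=q[q[:,2]>.062]; print('rim',len(q),cv2.minEnclosingCircle(q[:,:2].astype(np.float32)*1000))
_,D2=snap('scene'); Q=cloud('scene',D2); k=Q[212:245,266:294].reshape(-1,3); k=k[(k[:,2]>.02)&(np.hypot(k[:,0]-.485,k[:,1]-.28)<.06)]
print('scene beaker',len(k),np.nanmean(k,0),np.nanmin(k,0),np.nanmax(k,0))
hsv=cv2.cvtColor(p,cv2.COLOR_BGR2HSV)
m=((hsv[...,1]<40)&(hsv[...,2]>150)).astype(np.uint8); m[:130]=0;m[215:]=0;m[:,:320]=0;m[:,450:]=0
c=max(cv2.findContours(m,0,2)[0],key=cv2.contourArea); h=cv2.convexHull(c)[:,0]
w=np.array([plane('top',*x,.012)[:2] for x in h],np.float32)*1000; r=cv2.minAreaRect(w); print('plate',r)
t=(z>.072)&(z<.086); t[:120]=0;t[215:]=0;t[:,:320]=0;t[:,395:]=0
r=cv2.minAreaRect(P[t][:,:2].astype(np.float32)*1000); print('tray',r, t.sum())
po=(z>.09); po[:135]=0;po[205:]=0;po[:,:395]=0;po[:,450:]=0
print(np.round(P[po],3)[::3].tolist())
# dark dots of the disc
g=cv2.cvtColor(p,cv2.COLOR_BGR2GRAY); print([ (x,y,np.round(plane('top',x,y,.062),3)[:2].tolist()) for x,y in [(410,177),(415,176.4),(421,176.5),(426,176),(430.2,174.6),(433.5,172)]])
print('hub',plane('top',421.7,157.2,.075))
E
```

```text
rim 106 ((485.4660949707031, 279.93023681640625), 29.18251609802246)
scene beaker 375 [0.4836077  0.28118612 0.0527269 ] [0.45740241 0.25231685 0.02012898] [0.5168582  0.31005797 0.07194808]
plate ((598.7071533203125, -84.27188110351562), (181.14517211914062, 343.3601379394531), 2.564202070236206)
tray ((592.8950805664062, 4.5800628662109375), (140.86878967285156, 140.39398193359375), 2.535752773284912) 404
[[0.555, -0.13, 0.136], [0.555, -0.138, 0.137], [0.553, -0.134, 0.132], [0.551, -0.126, 0.129], [0.55, -0.133, 0.134], [0.549, -0.141, 0.137], [0.548, -0.126, 0.129], [0.546, -0.132, 0.138], [0.547, -0.142, 0.132], [0.546, -0.127, 0.126], [0.544, -0.133, 0.135], [0.549, -0.126, 0.094], [0.544, -0.128, 0.121], [0.542, -0.133, 0.133], [0.544, -0.128, 0.108], [0.541, -0.133, 0.122], [0.543, -0.131, 0.095]]
[(410, 177, [0.564, -0.145]), (415, 176.4, [0.566, -0.159]), (421, 176.5, [0.565, -0.176]), (426, 176, [0.566, -0.191]), (430.2, 174.6, [0.57, -0.203]), (433.5, 172, [0.578, -0.213])]
hub [ 0.61878909 -0.17774268  0.075     ]
```

```bash
python3 - <<'E'
from h import *
B=[.4855,.280]
dn=lambda az:ori(np.degrees(az)-180,90)
rows([(dn(1.15),(.25,-.42,.29)),(dn(1.99),(.36,-.2,.3)),(dn(2.83),(.42,0.02,.3)),(dn(3.665),(.46,.18,.28)),(ori(30,30),(*B,.22)),(ori(30,30),(*B,.042))])
E
```

```text
[-0.001, -0.0, -0.842] [111.0, -73.8, -71.5] rows 6.7
[-0.0, 0.0, -0.84] [245.7, 10.5, -10.0] rows 6.7
[-0.0, -0.0, -0.84] [176.5, 144.4, -0.0] rows 6.7
[-0.0, 0.0, -0.835] [11.0, 164.6, 20.0] rows 6.7
[-0.0, -1.047, -0.0] [-88.5, 73.9, 50.5] rows 8.4
[0.0, 0.0, 0.0] [154.2, 0.0, 89.0] rows 4.3
```

```bash

python3 -m pendant '[[[0,0,-0.84,111,-74,-72,86],[0,0,-0.84,111,-74,-72,86],[0,0,-0.84,111,-74,-72,86],[0,0,-0.84,111,-74,-72,86],[0,0,-0.84,111,-74,-72,86],[0,0,-0.84,111,-74,-72,86],[0,0,-0.84,111,-74,-72,86],[0,0,-0.84,111,-74,-72,86]]]' 80
python3 -m pendant '[[[0,0,-0.84,246,10,-10,86],[0,0,-0.84,246,10,-10,86],[0,0,-0.84,246,10,-10,86],[0,0,-0.84,246,10,-10,86],[0,0,-0.84,246,10,-10,86],[0,0,-0.84,246,10,-10,86],[0,0,-0.84,246,10,-10,86],[0,0,-0.84,246,10,-10,86]]]'
python3 - <<'E'
from h import *
s=env.sense();print(s['joints'],s['ee_pos'])
dn=lambda az:ori(np.degrees(az)-180,90)
rows([(dn(2.83),(.42,0.02,.3)),(dn(3.665),(.46,.18,.28)),(ori(30,30),(.4855,.28,.22)),(ori(30,30),(.4855,.28,.042))])
E
```

```text
time_s: 0.92
ee_pos: [0.2502, -0.4198, 0.2719]
eef_rot: [0.0, 0.839, 0.544, -0.0]
contact_force: [-0.7, -0.5, -0.9]
grip_width: 0.0735
grip_force: 0.0
time_s: 1.58
ee_pos: [0.3608, -0.198, 0.282]
eef_rot: [0.0, 0.544, 0.839, -0.0]
contact_force: [-0.5, 0.1, 0.6]
grip_width: 0.0735
grip_force: 0.0
[-6.81609427e-01  1.72506309e-02 -3.59653026e-01  1.19346929e+00
 -1.31192994e-04  4.68344873e-01] [ 0.36081974 -0.19802231  0.28197642]
[-0.0, 0.0, -0.838] [174.8, 143.1, 0.9] rows 6.7
[-0.0, 0.0, -0.835] [11.0, 164.6, 20.0] rows 6.7
[-0.0, -1.047, -0.0] [-88.5, 73.9, 50.5] rows 8.4
[0.0, 0.0, 0.0] [154.2, 0.0, 89.0] rows 4.3
```

```bash

python3 -m pendant '[[[0,0,-0.84,175,143,1,86],[0,0,-0.84,175,143,1,86],[0,0,-0.84,175,143,1,86],[0,0,-0.84,175,143,1,86],[0,0,-0.84,175,143,1,86],[0,0,-0.84,175,143,1,86],[0,0,-0.84,175,143,1,86],[0,0,-0.84,175,143,1,86]]]' >/dev/null
python3 -m pendant '[[[0,0,-0.835,11,165,20,86],[0,0,-0.835,11,165,20,86],[0,0,-0.835,11,165,20,86],[0,0,-0.835,11,165,20,86],[0,0,-0.835,11,165,20,86],[0,0,-0.835,11,165,20,86],[0,0,-0.835,11,165,20,86],[0,0,-0.835,11,165,20,86]]]' >/dev/null
python3 -m pendant '[[[0,-0.98,0,-88,74,51,86],[0,-0.98,0,-88,74,51,86],[0,-0.98,0,-88,74,51,86],[0,-0.98,0,-88,74,51,86],[0,-0.98,0,-88,74,51,86],[0,-0.98,0,-88,74,51,86],[0,-0.98,0,-88,74,51,86],[0,-0.98,0,-88,74,51,86]]]'
python3 - <<'E'
from h import *
s=env.sense();print(s['joints'],s['ee_pos'])
snap('top','a.png');snap('scene','b.png')
a=cv2.imread('pics/a.png')[130:280,180:400];b=cv2.imread('pics/b.png')[140:290,180:400]
cv2.imwrite('pics/ab.png',cv2.resize(np.vstack([a,b]),None,fx=2,fy=2))
rows([(ori(30,30),(.4855,.28,.12)),(ori(30,30),(.4855,.28,.044))])
E
```

```text
time_s: 3.58
ee_pos: [0.501, 0.2851, 0.2089]
eef_rot: [0.4, -0.23, 0.88, 0.107]
contact_force: [0.5, 0.2, -2.4]
grip_width: 0.0737
grip_force: 0.0
[ 0.28759093 -0.06717527 -1.10810791 -0.31173608  0.17303749 -0.14590292] [0.50097749 0.28510388 0.20891804]
[-0.004, -0.205, -0.011] [65.4, 2.0, 65.2] rows 2.2
[0.0, 0.0, 0.0] [65.8, 0.0, 38.0] rows 1.8
```

View pics/ab.png

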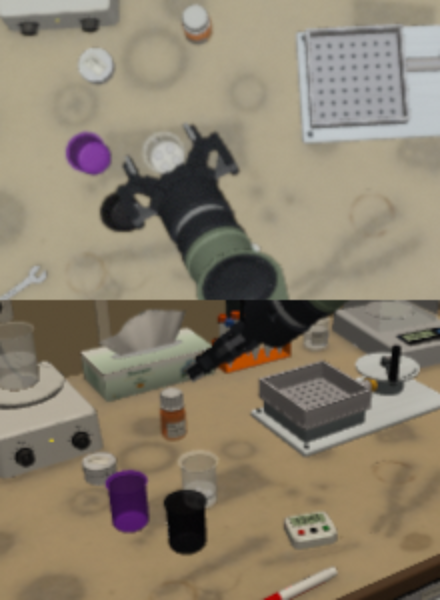

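The crop shows the open fingers straddling the clear beaker, clear of the purple and black ones. From here I straighten the tilt and descend.

```bash

python3 -m pendant '[[[0,-0.205,-0.011,65,2,65,86],[0,-0.205,-0.011,65,2,65,86],[0,-0.205,-0.011,65,2,65,86],[0,-0.205,-0.011,65,2,65,86],[0,-0.205,-0.011,65,2,65,86],[0,-0.205,-0.011,65,2,65,86],[0,-0.205,-0.011,65,2,65,86],[0,-0.205,-0.011,65,2,65,86]]]'
python3 - <<'E'
from h import *
s=env.sense();print(s['joints'],s['ee_pos'])
snap('top','c.png');snap('scene','d.png')
a=cv2.imread('pics/c.png')[150:250,200:340];b=cv2.imread('pics/d.png')[180:280,220:360]
cv2.imwrite('pics/cd.png',cv2.resize(np.vstack([a,b]),None,fx=3,fy=3))
rows([(ori(30,30),(.4855,.28,.044))])
E
```

```text
time_s: 4.35
ee_pos: [0.5377, 0.308, 0.1245]
eef_rot: [0.474, -0.228, 0.841, 0.125]
contact_force: [0.5, -0.1, 0.2]
grip_width: 0.0734
grip_force: 0.0
[ 0.29487615  0.45244045 -1.29153142 -1.1859824   0.19487216 -0.12706624] [0.53767523 0.30804482 0.12452008]
[-0.0, -0.017, 0.009] [102.2, 2.5, 10.8] rows 2.5
```

View pics/cd.png

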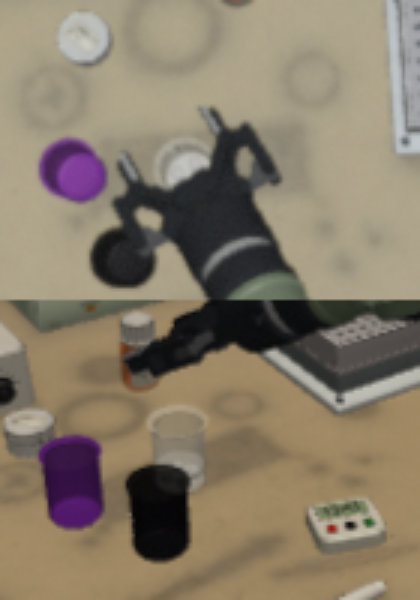

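```bash
cat >> h.py <<'E'
D=[([-1.39722,.326874,-.193520,1.052007,0,1.436594],[.16651916,-.52356221,.19906401]),
([-.681609,.01725,-.359653,1.193469,-.00013,.468345],[.36081974,-.19802231,.28197642]),
([.287591,-.067175,-1.108108,-.311736,.173037,-.145903],[.50097749,.28510388,.20891804]),
([.294876,.452440,-1.291531,-1.185982,.194872,-.127066],[.53767523,.30804482,.12452008])]
def fk(q,k):
    L1,L2,h,b,c,e,s=k; th=q[1]-q[2]+q[3]; f=q[1]-q[2]
    t=np.array([np.cos(th),0,-np.sin(th)])
    p=np.array([L1*np.sin(q[1])+L2*np.cos(f),e,h+L1*np.cos(q[1])-L2*np.sin(f)])
    d=np.cos(q[4])*t+np.sin(q[4])*np.array([0,1,0])*s
    Z=R.from_rotvec([0,0,q[0]]); return Z.apply(p+b*t+c*d),Z.apply(d)
E
python3 - <<'E'
from h import *
from scipy.optimize import least_squares
for s in(1,-1):
    r=least_squares(lambda k:np.concatenate([fk(q,[*k,s])[0]-p for q,p in D]),[.55,.42,.29,.15,.25,.07])
    print(s,r.x.round(4),(r.fun*1000).round(1))
q=env.sense(); k=[*r.x,-1]
for s in(1,-1): print(fk(q['joints'],[*r.x,s])[1])
print(cur()[0].apply([0,0,1]))
E
```

```text
1 [0.5824 0.4378 0.3331 0.1818 0.3111 0.0758] [  5.9 -20.9 -25.   11.   -6.1 -20.6 -13.8  -6.1   2.2 -10.5  -5.7  43.3]
-1 [ 0.5762  0.436   0.3357  0.8409 -0.3549  0.0718] [  1.3 -18.1 -20.5   7.1  -8.1 -16.6 -13.1  -2.2  -1.9  -9.4  -0.8  39. ]
[ 0.74276154  0.4284712  -0.51450726]
[ 0.85554366  0.05768303 -0.51450726]
[ 0.74276154  0.4284712  -0.51450726]
```

```bash
cat >> h.py <<'E'
def fk2(q,k):
    L1,L2,h,b,c,e,a2,a3,r0=k; th=q[1]-q[2]+q[3]; f=q[1]-q[2]+a3
    t=np.array([np.cos(th),0,-np.sin(th)]); 
    p=np.array([r0+L1*np.sin(q[1]+a2)+L2*np.cos(f),e,h+L1*np.cos(q[1]+a2)-L2*np.sin(f)])
    d=np.cos(q[4])*t+np.sin(q[4])*np.array([0,1,0])
    Z=R.from_rotvec([0,0,q[0]]); return Z.apply(p+b*t+c*d),Z.apply(d)
E
python3 - <<'E'
from h import *
from scipy.optimize import least_squares
def go(mask,name):
    x0=np.array([.55,.42,.29,.15,.25,.07,0,0,0])
    m=np.array(mask,bool)
    def f(y):
        k=x0.copy();k[m]=y; return np.concatenate([fk2(q,k)[0]-p for q,p in D])*1000
    r=least_squares(f,x0[m],x_scale=.1); print(name,r.x.round(4),r.fun.round(1))
go([1]*6+[0,1,0],'a3');go([1]*6+[1,0,0],'a2');go([1]*6+[0,0,1],'r0');go([1]*6+[1,1,0],'a2a3')
print(env.sense()['joints'],env.sense()['ee_pos'])
E
```

```text
a3 [ 0.514   0.4043  0.3032  0.1183  0.3351  0.0736 -0.1733] [ 0.  0.  0. -0. -0.  0. -0. -0. -0.  0.  0.  0.]
a2 [0.566  0.418  0.3253 0.1647 0.3102 0.0759 0.0381] [  5.6 -18.8 -27.8  13.3  -7.8 -20.3 -14.5  -6.4   8.1 -10.2  -5.8  39.9]
r0 [ 0.6871  0.5565  0.4099  0.2975  0.3167  0.0753 -0.1319] [  6.2 -25.5 -29.3  -4.6   5.9  -4.1  -2.9  -2.4   0.3 -14.2  -6.3  33.2]
a2a3 [ 0.514   0.4043  0.3032  0.1183  0.3351  0.0736  0.     -0.1733] [ 0.  0. -0. -0. -0.  0. -0. -0. -0.  0.  0.  0.]
[ 0.29527678  0.44816783 -1.2928921  -1.18899299  0.19501433 -0.12760486] [0.53810011 0.30847585 0.12773285]
```

```bash
cat >> h.py <<'E'
from scipy.optimize import least_squares
K=[.5140,.4043,.3032,.1183,.3351,.0736,0,-.1733,0]
K=least_squares(lambda k:np.concatenate([fk2(q,[*k[:6],0,k[6],0])[0]-p for q,p in D]),[.55,.42,.29,.15,.25,.07,0]).x; K=[*K[:6],0,K[6],0]
LO=np.array([-2.65,-.97,-1.27,-1.90,-1.44]);HI=np.array([2.65,1.76,1.32,2.07,1.34])
def ik(psi,a,g):
    z=ori(psi,a).apply([0,0,1]); p=np.array(g)+.019*z; best=None
    for q0 in([np.arctan2(p[1],p[0])-.1,.3,-1,-.8,0],[np.arctan2(p[1],p[0])-.1,1,-.5,-1.2,0]):
        r=least_squares(lambda q:np.r_[(fk2(q,K)[0]-p)*5,fk2(q,K)[1]-z],np.clip(q0,LO,HI),bounds=(LO,HI))
        if best is None or r.cost<best.cost: best=r
    return best.x.round(2),round(float(np.linalg.norm(fk2(best.x,K)[0]-p)*1000),1),round(float(np.degrees(np.linalg.norm(fk2(best.x,K)[1]-z))),1)
E
python3 - <<'E'
from h import *
for psi in(20,30,36):
  for a in(30,35,40,45,50): print('pick',psi,a,*ik(psi,a,(.4855,.28,.044)),ik(psi,a,(.4855,.28,.2))[1:])
for psi in(-7,25,50):
  for a in(0,10,20,30,40): print('pour',psi,a,*ik(psi,a,(.61,-.01,.155)))
E
```

```text
pick 20 30 [ 0.52  0.68 -1.27 -1.29 -0.21] 18.1 7.9 (4.6, 2.8)
pick 20 35 [ 0.47  0.61 -1.27 -1.19 -0.13] 10.6 5.0 (0.0, 0.0)
pick 20 40 [ 0.44  0.57 -1.27 -1.11 -0.07] 3.5 1.7 (0.0, 0.0)
pick 20 45 [ 0.42  0.5  -1.23 -0.94 -0.05] 0.0 0.0 (0.0, 0.0)
pick 20 50 [ 0.42  0.41 -1.15 -0.69 -0.04] 0.0 0.0 (0.0, 0.0)
pick 30 30 [ 0.28  0.61 -1.27 -1.17  0.21] 20.3 9.3 (5.5, 3.4)
pick 30 35 [ 0.29  0.57 -1.27 -1.11  0.18] 12.3 6.0 (0.0, 0.0)
pick 30 40 [ 0.3   0.55 -1.27 -1.06  0.17] 4.8 2.4 (0.0, 0.0)
pick 30 45 [ 0.3   0.49 -1.24 -0.94  0.16] 0.0 0.0 (0.0, 0.0)
pick 30 50 [ 0.32  0.41 -1.16 -0.68  0.13] 0.0 0.0 (0.0, 0.0)
pick 36 30 [ 0.14  0.64 -1.27 -1.17  0.45] 17.3 8.3 (4.2, 2.6)
pick 36 35 [ 0.18  0.59 -1.27 -1.1   0.37] 10.3 5.2 (0.0, 0.0)
pick 36 40 [ 0.21  0.55 -1.27 -1.05  0.32] 3.4 1.8 (0.0, 0.0)
pick 36 45 [ 0.23  0.48 -1.23 -0.89  0.27] 0.0 0.0 (0.0, 0.0)
pick 36 50 [ 0.26  0.4  -1.15 -0.64  0.24] 0.0 0.0 (0.0, 0.0)
pour -7 0 [ 0.05  0.87 -1.27 -1.9  -0.32] 35.0 15.8
pour -7 10 [ 0.03  0.88 -1.27 -1.9  -0.29] 35.0 9.1
pour -7 20 [-0.1   0.49 -1.27 -1.3  -0.05] 16.2 6.7
pour -7 30 [-0.15  0.4  -1.27 -1.14  0.02] 0.5 0.2
pour -7 40 [-0.15  0.22 -1.12 -0.64  0.02] 0.0 0.0
pour 25 0 [-0.65  0.97 -1.21 -1.9   1.13] 5.5 7.4
pour 25 10 [-0.62  0.92 -1.26 -1.84  1.03] 0.0 0.0
pour 25 20 [-0.58  0.58 -1.21 -1.18  0.93] 0.0 0.0
pour 25 30 [-0.53  0.36 -1.1  -0.67  0.79] 0.0 0.0
pour 25 40 [-0.46  0.24 -0.97 -0.28  0.64] 0.0 0.0
pour 50 0 [-0.66  1.02 -1.08 -1.9   1.34] 15.3 11.0
pour 50 10 [-0.69  0.64 -0.69  0.2   1.34] 0.2 3.2
pour 50 20 [-0.67  0.57 -0.69  0.24  1.22] 0.0 0.0
pour 50 30 [-0.62  0.47 -0.66  0.3   1.04] 0.0 0.0
pour 50 40 [-0.56  0.4  -0.62  0.39  0.86] 0.0 0.0
```

```bash
python3 - <<'E'
from h import *
for psi in(50,60,70,80,90):
  for a in(20,25,30): print('pick',psi,a,*ik(psi,a,(.4855,.28,.044)),ik(psi,a,(.4855,.28,.2)))
for psi in(50,60,70):
  for a in(15,20,25): print('pour',psi,a,*ik(psi,a,(.61,0.02,.16)))
E
```

```text
pick 50 20 [-0.11  1.04 -1.27 -1.65  0.97] 11.0 4.6 (array([-0.09,  0.28, -1.27, -0.88,  0.9 ]), 6.0, 4.2)
pick 50 25 [-0.07  0.86 -1.27 -1.37  0.87] 7.8 3.9 (array([-0.05,  0.22, -1.27, -0.8 ,  0.81]), 1.8, 1.2)
pick 50 30 [-0.02  0.74 -1.27 -1.22  0.76] 4.2 2.3 (array([-0.01,  0.14, -1.22, -0.62,  0.73]), 0.0, 0.0)
pick 60 20 [-0.15  0.95 -1.23 -1.4   1.07] 0.0 0.0 (array([-0.15,  0.33, -1.22, -0.76,  1.07]), 0.0, 0.0)
pick 60 25 [-0.12  0.81 -1.22 -1.15  0.99] 0.0 0.0 (array([-0.12,  0.23, -1.15, -0.51,  0.99]), 0.0, 0.0)
pick 60 30 [-0.09  0.69 -1.19 -0.94  0.9 ] 0.0 0.0 (array([-0.09,  0.16, -1.09, -0.31,  0.9 ]), 0.0, 0.0)
pick 70 20 [-0.19  0.79 -1.04 -0.67  1.19] 0.0 0.0 (array([-0.19,  0.34, -1.  , -0.18,  1.19]), 0.0, 0.0)
pick 70 25 [-0.16  0.71 -1.03 -0.55  1.1 ] 0.0 0.0 (array([-0.16,  0.28, -0.96, -0.05,  1.1 ]), 0.0, 0.0)
pick 70 30 [-0.13  0.64 -1.01 -0.44  1.01] 0.0 0.0 (array([-0.13,  0.23, -0.92,  0.06,  1.01]), 0.0, 0.0)
pick 80 20 [-0.2   0.78 -0.78  0.08  1.22] 0.0 0.0 (array([-0.2 ,  0.44, -0.74,  0.46,  1.22]), 0.0, 0.0)
pick 80 25 [-0.17  0.72 -0.8   0.05  1.
[... 249 characters left out ...]
49,  0.97,  1.18]), 0.0, 0.0)
pick 90 25 [-0.17  0.79 -0.56  0.55  1.11] 0.0 0.0 (array([-0.17,  0.52, -0.51,  0.88,  1.11]), 0.0, 0.0)
pick 90 30 [-0.14  0.73 -0.59  0.48  1.03] 0.0 0.0 (array([-0.14,  0.46, -0.52,  0.83,  1.03]), 0.0, 0.0)
pour 50 15 [-0.64  0.58 -0.78 -0.02  1.3 ] 0.0 0.0
pour 50 20 [-0.62  0.53 -0.76  0.06  1.21] 0.0 0.0
pour 50 25 [-0.6   0.48 -0.74  0.13  1.12] 0.0 0.0
pour 60 15 [-0.63  0.72 -0.45  0.79  1.29] 0.0 0.0
pour 60 20 [-0.62  0.65 -0.48  0.69  1.21] 0.0 0.0
pour 60 25 [-0.6   0.59 -0.5   0.64  1.13] 0.0 0.0
pour 70 15 [-0.61  0.86 -0.19  1.3   1.2 ] 0.0 0.0
pour 70 20 [-0.6   0.78 -0.23  1.16  1.14] 0.0 0.0
pour 70 25 [-0.58  0.72 -0.26  1.05  1.08] 0.0 0.0
```

```bash
cat >> h.py <<'E'
def j6(psi,a,roll,q):
    th=q[1]-q[2]+q[3]; W=ori(np.degrees(q[0]),np.degrees(th))*R.from_rotvec([-q[4],0,0])
    return round(float((W.inv()*ori(psi,a,roll)).as_rotvec()[2]),2), (W.inv()*ori(psi,a,roll)).as_rotvec()[:2].round(2)
E
python3 - <<'E'
from h import *
q=env.sense()['joints']; print(j6(30,31,0,q),q[5])
for psi in (60,70): 
  q,*e=ik(psi,25,(.4855,.28,.044)); print('pick',psi,q,e,j6(psi,25,0,q))
ag=25; ub=ori(0,ag).inv().apply([0,0,1])
for psi in(30,35,40):
  for ap in(12,18):
    q,*e=ik(psi,ap,(.60,0.02,.16)); print('pour',psi,ap,q,e)
    for f in(-150,-135,135,150):
      u=ori(psi,ap,f).apply(ub); low=np.array([0,0,-1])+u*u[2]; low/=np.linalg.norm(low)
      print('  ',f,'j6',j6(psi,ap,f,q)[0],'u',u.round(2),'tilt',round(np.degrees(np.arccos(u[2]))),'rim low',(u*.028+low*.029).round(3))
E
```

```text
(-0.12, array([-0.,  0.])) -0.12760485940767755
pick 60 [-0.12  0.81 -1.22 -1.15  0.99] [0.0, 0.0] (-0.79, array([ 0.01, -0.  ]))
pick 70 [-0.16  0.71 -1.03 -0.55  1.1 ] [0.0, 0.0] (-1.15, array([0., 0.]))
pour 30 12 [-0.59  0.8  -1.26 -1.6   1.07] [0.0, 0.0]
   -150 j6 -3.03 u [-0.73  0.1  -0.68] tilt 133 rim low [-0.001  0.    -0.04 ]
   -135 j6 -2.77 u [-0.79  0.28 -0.54] tilt 123 rim low [-0.007  0.003 -0.04 ]
   135 j6 1.95 u [-0.15 -0.83 -0.54] tilt 123 rim low [-0.001 -0.008 -0.04 ]
   150 j6 2.21 u [-0.27 -0.68 -0.68] tilt 133 rim low [-0.    -0.001 -0.04 ]
pour 30 18 [-0.57  0.59 -1.22 -1.2   1.01] [0.0, 0.0]
   -150 j6 3.13 u [-0.78  0.07 -0.62] tilt 128 rim low [-0.004  0.    -0.04 ]
   -135 j6 -2.89 u [-0.84  0.26 -0.48] tilt 119 rim low [-0.01   0.003 -0.039]
   135 j6 1.82 u [-0.2  -0.85 -0.48] tilt 119 rim low [-0.002 -0.01  -0.039]
   150 j6 2.08 u [-0.33 -0.71 -0.62] tilt 128 rim low [-0.002 -0.004 -0.04 ]
pour 35 12 [-0.62  0.72 -1.19 -1.34  1.17] [0.0, 0.0]
   -150 j6 3.13 u [-0.73  0.04 -0.68] tilt 133 rim low [-0.001  0.    -0.04 ]
   -135 j6 -2.89 u [-0.82  0.21
[... 593 characters left out ...]
.09 -1.01  1.26] [0.0, 0.0]
   -150 j6 2.95 u [-0.73 -0.02 -0.68] tilt 133 rim low [-0.001 -0.    -0.04 ]
   -135 j6 -3.07 u [-0.83  0.14 -0.54] tilt 123 rim low [-0.008  0.001 -0.04 ]
   135 j6 1.64 u [-0.01 -0.84 -0.54] tilt 123 rim low [-0.    -0.008 -0.04 ]
   150 j6 1.9 u [-0.15 -0.72 -0.68] tilt 133 rim low [-0.    -0.001 -0.04 ]
pour 40 18 [-0.62  0.52 -1.04 -0.65  1.17] [0.0, 0.0]
   -150 j6 2.8 u [-0.78 -0.07 -0.62] tilt 128 rim low [-0.004 -0.    -0.04 ]
   -135 j6 3.06 u [-0.87  0.11 -0.48] tilt 119 rim low [-0.011  0.001 -0.039]
   135 j6 1.49 u [-0.05 -0.88 -0.48] tilt 119 rim low [-0.001 -0.011 -0.039]
   150 j6 1.75 u [-0.2  -0.76 -0.62] tilt 128 rim low [-0.001 -0.004 -0.04 ]
```

```bash
python3 - <<'E'
from h import *
B=(.4855,.28)
rows([(ori(48,36),(*B,.2)),(ori(70,25),(*B,.2)),(ori(70,25),(*B,.1)),(ori(70,25),(*B,.044))])
E
```

```text
[-0.263, 0.086, -0.165] [-29.2, 6.1, -70.2] rows 2.6
[-0.331, -0.19, -0.195] [-2.9, 6.5, -1.4] rows 3.4
[0.0, 0.0, 0.0] [90.6, 0.0, 42.3] rows 2.4
[0.0, 0.0, 0.0] [50.8, 0.0, 23.7] rows 1.3
```

```bash

python3 -m pendant '[[[-0.07,0.02,-0.04,-8,1,-20,86],[-0.13,0.043,-0.082,-15,3,-35,86],[-0.2,0.06,-0.12,-22,4,-52,86],[-0.263,0.086,-0.165,-29,6,-70,86],[-0.263,0.086,-0.165,-29,6,-70,86],[-0.263,0.086,-0.165,-29,6,-70,86],[-0.263,0.086,-0.165,-29,6,-70,86],[-0.263,0.086,-0.165,-29,6,-70,86]]]' | head -3
python3 -m pendant '[[[-0.08,-0.05,-0.05,-1,2,0,86],[-0.16,-0.09,-0.1,-1,3,-1,86],[-0.24,-0.14,-0.145,-2,5,-1,86],[-0.331,-0.19,-0.195,-3,6.5,-1,86],[-0.331,-0.19,-0.195,-3,6.5,-1,86],[-0.331,-0.19,-0.195,-3,6.5,-1,86],[-0.331,-0.19,-0.195,-3,6.5,-1,86],[-0.331,-0.19,-0.195,-3,6.5,-1,86]]]' |head -3
python3 - <<'E'
from h import *
print(env.sense()['joints'])
rows([(ori(70,25),(.4855,.28,.1)),(ori(70,25),(.4855,.28,.044))])
snap('top','e.png');snap('scene','f.png')
a=cv2.imread('pics/e.png')[150:250,200:340];b=cv2.imread('pics/f.png')[180:280,220:360]
cv2.imwrite('pics/ef.png',cv2.resize(np.vstack([a,b]),None,fx=3,fy=3))
E
```

```text
time_s: 5.12
ee_pos: [0.4943, 0.2912, 0.1868]
eef_rot: [0.414, -0.363, 0.814, 0.184]
time_s: 5.78
ee_pos: [0.4888, 0.2969, 0.1876]
eef_rot: [0.438, -0.484, 0.692, 0.309]
[-0.1615218   0.28498809 -0.96466054 -0.04973509  1.09617185 -1.1538745 ]
[0.003, -0.004, -0.003] [86.5, -3.1, 40.9] rows 2.3
[0.0, 0.0, 0.0] [50.8, 0.0, 23.7] rows 1.3
```

View pics/ef.png

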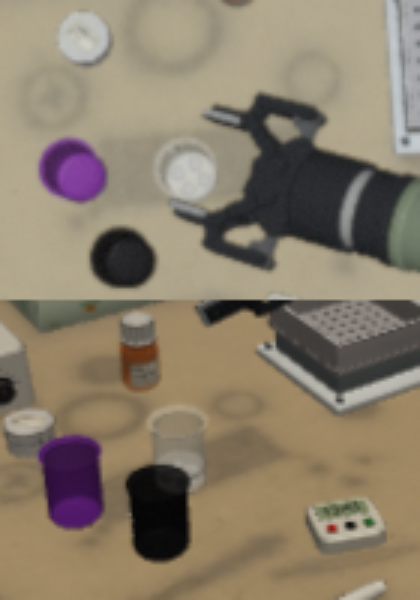

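The fingers are above the clear beaker, heading 70° and clear of the neighbours. I descend and grip.

```bash

python3 -m pendant '[[[0,0,0,22,-1,10,86],[0,0,0,44,-2,20,86],[0,0,0,65,-3,30,86],[0,0,0,87,-3,41,86],[0,0,0,104,-3,49,86],[0,0,0,120,-3,57,86],[0,0,0,137,-3,65,86],[0,0,0,137,-3,65,86]]]'
python3 -m pendant '[[[0,0,0,0,0,0,40],[0,0,0,0,0,0,40],[0,0,0,0,0,0,40],[0,0,0,0,0,0,40],[0,0,0,0,0,0,40],[0,0,0,0,0,0,40],[0,0,0,0,0,0,40],[0,0,0,0,0,0,40]]]' 80
python3 - <<'E'
from h import *
print(env.sense()['joints'])
r,p=cur(); print(p-r.apply([0,0,.019]))
rows([(ori(70,25),p-r.apply([0,0,.019])+[0,0,.18]),(ori(52,20),(.55,.15,.22)),(ori(35,18),(.60,.03,.19)),(ori(35,18),(.60,.03,.155))])
E
```

```text
time_s: 6.55
ee_pos: [0.4911, 0.2963, 0.0342]
eef_rot: [0.437, -0.483, 0.693, 0.31]
contact_force: [0.0, -0.0, 0.5]
grip_width: 0.0736
grip_force: 0.0
time_s: 7.22
ee_pos: [0.493, 0.2962, 0.0386]
eef_rot: [0.44, -0.484, 0.691, 0.309]
contact_force: [-1.8, -1.6, 6.6]
grip_width: 0.0374
grip_force: 99.7
[-0.16297101  0.70546004 -1.02256325 -0.53090635  1.09987402 -1.15452168]
[0.48717625 0.27995751 0.04665687]
[0.002, 0.0, -0.001] [-163.1, 0.2, -76.0] rows 4.3
[0.29, -0.087, 0.12] [47.3, -109.0, -89.3] rows 3.6
[0.281, -0.035, 0.097] [49.6, -118.6, -50.4] rows 3.3
[0.0, 0.0, 0.0] [33.3, 0.0, 10.8] rows 0.8
```

```bash
python3 - <<'E'
from h import *
snap('top','g.png');snap('scene','i.png')
a=cv2.imread('pics/g.png')[150:250,200:340];b=cv2.imread('pics/i.png')[180:280,220:360]
cv2.imwrite('pics/gi.png',cv2.resize(np.vstack([a,b]),None,fx=3,fy=3))
s=env.sense();print(s['grip_width'],s['grip_force'],s['contact_force'],s['ee_pos'])
E
```

```text
0.03720119803973976 99.67218130255787 [-1.27894316 -1.87450355  6.25640064] [0.49304431 0.29614726 0.03863886]
```

View pics/gi.png

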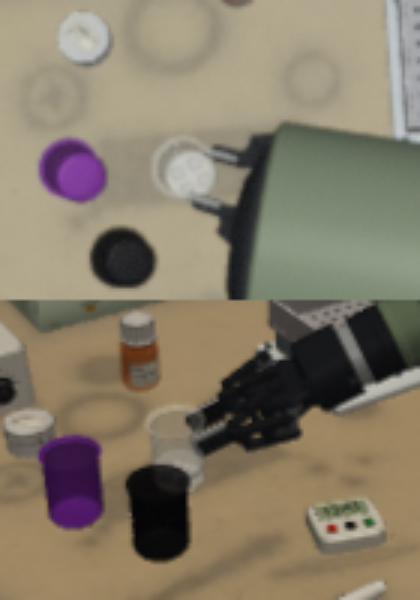

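```bash
python3 - <<'E'
from h import *
r,p=cur()
for n,(ox,oy) in(('top',(200,150)),('scene',(220,180))):
    f=lambda P:[round((a-o)*3) for a,o in zip(proj(n,P),(ox,oy))]
    print(n,'tcp',f(p),'grasp',f(p-r.apply([0,0,.019])),'tips',f(p+r.apply([0,.02,0])),f(p-r.apply([0,.02,0])),'beaker z47',f((.4855,.28,.047)),'rim',f((.4855,.28,.072)))
_,D_=snap('scene'); Q=cloud('scene',D_); k=Q[212:245,262:294].reshape(-1,3); k=k[(k[:,2]>.02)&(k[:,1]>.24)]
print('scene',len(k),np.nanmin(k,0),np.nanmax(k,0))
_,D_=snap('top'); Q=cloud('top',D_); k=Q[190:222,243:274].reshape(-1,3); k=k[(k[:,2]>.062)&(k[:,2]<.08)&(k[:,1]>.27)]
print('top rim',len(k),k.min(0),k.max(0))
E
```

```text
top tcp [171, 163] grasp [187, 168] tips [164, 182] [179, 144] beaker z47 [187, 169] rim [185, 166]
scene tcp [161, 149] grasp [179, 140] tips [163, 161] [160, 138] beaker z47 [179, 141] rim [178, 119]
scene 635 [0.37867633 0.24017613 0.02002542] [0.51612868 0.3686712  0.07701294]
top rim 85 [0.45045752 0.27037692 0.06226381] [0.51482134 0.31001173 0.07932348]
```

```bash
python3 - <<'E'
from h import *
f=lambda P:[round((a-o)*3) for a,o in zip(proj('top',P),(200,150))]
r=ori(70,25); p=np.array([.4888,.2969,.1876])
for back in(0,.013,.025,.037): print('open',back,f(p+r.apply([0,.037,-back])),f(p+r.apply([0,-.037,-back])))
r,p=cur()
for back in(0,.013,.025,.037): print('shut',back,f(p+r.apply([0,.0225,-back])),f(p+r.apply([0,-.0225,-back])))
_,D_=snap('top'); P=cloud('top',D_); g=cv2.cvtColor(cv2.imread('pics/g.png'),cv2.COLOR_BGR2HSV)
for v in range(196,222,3): print(v,[(u,P[v,u].round(3).tolist()) for u in range(262,276,3)])
E
```

```text
open 0 [136, 185] [166, 104]
open 0.013 [148, 188] [179, 107]
open 0.025 [160, 192] [190, 110]
open 0.037 [171, 196] [202, 114]
shut 0 [163, 185] [180, 141]
shut 0.013 [174, 188] [190, 144]
shut 0.025 [184, 191] [201, 147]
shut 0.037 [195, 194] [211, 150]
196 [(262, [0.512, 0.279, 0.07]), (265, [0.512, 0.27, 0.073]), (268, [0.523, 0.268, -0.001]), (271, [0.523, 0.259, -0.001]), (274, [0.523, 0.25, 0.0])]
199 [(262, [0.51, 0.284, 0.026]), (265, [0.509, 0.274, 0.033]), (268, [0.503, 0.262, 0.073]), (271, [0.504, 0.254, 0.064]), (274, [0.504, 0.246, 0.063])]
202 [(262, [0.502, 0.284, 0.022]), (265, [0.501, 0.275, 0.025]), (268, [0.502, 0.266, 0.023]), (271, [0.495, 0.254, 0.066]), (274, [0.494, 0.245, 0.072])]
205 [(262, [0.493, 0.284, 0.021]), (265, [0.493, 0.275, 0.021]), (268, [0.493, 0.266, 0.024]), (271, [0.491, 0.256, 0.038]), (274, [0.496, 0.25, -0.0])]
208 [(262, [0.484, 0.284, 0.021]), (265, [0.484, 0.275, 0.023]), (268, [0.484, 0.266, 0.026]), (271, [0.482, 0.256, 0.038]), (274, [0.487, 0.25, -0.002])]
211 [(262, [0.475, 0.284, 0.022]), (265, [0.476, 0.275, 0.02]), (268, [0.469, 0.262, 0.076]), (271, [0.475, 0.258, 0.019]), (274, [0.478, 0.25, -0.001])]
214 [(262, [0.462, 0.279, 0.065]), (265, [0.461, 0.27, 0.072]), (268, [0.466, 0.266, 0.028]), (271, [0.469, 0.259, 0.003]), (274, [0.468, 0.25, 0.007])]
217 [(262, [0.46, 0.286, 0.003]), (265, [0.453, 0.271, 0.065]), (268, [0.452, 0.262, 0.076]), (271, [0.451, 0.253, 0.079]), (274, [0.452, 0.245, 0.073])]
220 [(262, [0.452, 0.286, -0.004]), (265, [0.451, 0.277, 0.002]), (268, [0.445, 0.263, 0.061]), (271, [0.443, 0.253, 0.077]), (274, [0.442, 0.244, 0.082])]
```

```bash
python3 -c "
from plant import env; print(env.grip_depth)"
python3 -m pendant '[[[0,0,0,0,0,0,86],[0,0,0,0,0,0,86],[0,0,0,0,0,0,86],[0,0,0,0,0,0,86],[0,0,0,0,0,0,86],[0,0,0,0,0,0,86],[0,0,0,0,0,0,86],[0,0,0,0,0,0,86]]]'
python3 - <<'E'
from h import *
_,D_=snap('top'); P=cloud('top',D_); k=P[190:222,243:278].reshape(-1,3); k=k[(k[:,2]>.062)&(k[:,2]<.08)]
_,D2=snap('scene'); Q=cloud('scene',D2)
f=Q[190:260,250:320].reshape(-1,3); r,p=cur(); l=r.inv().apply(f-p)*1000
m=(abs(l[:,1])>32)&(abs(l[:,1])<60)&(abs(l[:,0])<20)&(l[:,2]>-90)&(l[:,2]<20)&(f[:,2]>.02); L=l[m]; print(len(L)); 
for lo in range(-90,20,10):
  w=L[(L[:,2]>=lo)&(L[:,2]<lo+10)]; print(lo,len(w),np.median(w,0).round() if len(w) else '')
f=P[180:240,240:300].reshape(-1,3); l=r.inv().apply(f-p)*1000
m=(abs(l[:,1])>32)&(abs(l[:,1])<60)&(abs(l[:,0])<20)&(l[:,2]>-90)&(l[:,2]<20)&(f[:,2]>.02); L=l[m]; print('top',len(L)); 
for lo in range(-90,20,10):
  w=L[(L[:,2]>=lo)&(L[:,2]<lo+10)]; print(lo,len(w),np.median(w,0).round() if len(w) else '')
E
```

```text
0.0187
time_s: 8.13
ee_pos: [0.4926, 0.2958, 0.0365]
eef_rot: [0.438, -0.484, 0.692, 0.309]
contact_force: [-0.6, 0.0, 0.0]
grip_width: 0.0734
grip_force: 0.0
241
-90 55 [ -8. -37. -85.]
-80 51 [ -3.  41. -75.]
-70 50 [ -3.  42. -64.]
-60 51 [ -2.  41. -55.]
-50 31 [ -6.  43. -46.]
-40 3 [  1.  43. -40.]
-30 0 
-20 0 
-10 0 
0 0 
10 0 
top 154
-90 37 [-10. -36. -86.]
-80 35 [ -9. -35. -75.]
-70 29 [ -8. -35. -65.]
-60 40 [ -8.   2. -55.]
-50 13 [ -9. -35. -46.]
-40 0 
-30 0 
-20 0 
-10 0 
0 0 
10 0
```

Both depth views show the fingers ending about 40 mm short of the reported TCP. That agrees with the 37 mm chord gripped. I'll use an effective pad distance of 56 mm and advance along the fingers.

```bash
sed -i 's/\[0,0,\.019\]/[0,0,GD]/; s/\.019\*z/GD*z/; s/^import numpy as np, cv2/&\nGD=.056/' h.py; grep -n GD h.py
python3 - <<'E'
from h import *
_,D_=snap('top'); P=cloud('top',D_); k=P[190:222,243:264].reshape(-1,3); k=k[(k[:,2]>.062)&(k[:,2]<.08)]
c=np.c_[2*k[:,:2],np.ones(len(k))]; x=np.linalg.lstsq(c,(k[:,:2]**2).sum(1),rcond=None)[0]; print('rim c',x[:2],len(k))
rows([(ori(70,25),(.4855,.28,.044))])
E
```

```text
2:GD=.056
29:        p=np.array(g)+r.apply([0,0,GD]); rv=(r0.inv()*r).as_rotvec(); t=r0.inv().apply(p-p0)*1000
52:    z=ori(psi,a).apply([0,0,1]); p=np.array(g)+GD*z; best=None
rim c [0.48442379 0.27644243] 63
[0.002, -0.003, -0.003] [0.4, 1.2, 37.2] rows 0.9
```

```bash

python3 -m pendant '[[[0,0,0,0,0,7,86],[0,0,0,0,1,14,86],[0,0,0,0,1,21,86],[0,0,0,0,1,28,86],[0,0,0,0,1,36,86],[0,0,0,0,1,36,86],[0,0,0,0,1,36,40],[0,0,0,0,1,36,40]]]' 80
python3 -m pendant '[[[0,0,0,0,0,0,40],[0,0,0,0,0,0,40],[0,0,0,0,0,0,40],[0,0,0,0,0,0,40],[0,0,0,0,0,0,40],[0,0,0,0,0,0,40],[0,0,0,0,0,0,40],[0,0,0,0,0,0,40]]]' 80
python3 - <<'E'
from h import *
r,p=cur(); g=p-r.apply([0,0,GD]); print(g)
for a in [(70,25,g+[0,0,.17]),(52,20,(.55,.15,.22)),(35,18,(.60,.03,.19)),(35,15,(.60,.03,.155))]: q,*e=ik(*a); print(q,e,j6(a[0],a[1],0,q),j6(a[0],a[1],145,q))
rows([(ori(70,25),g+[0,0,.17]),(ori(52,20),(.55,.15,.22)),(ori(35,16),(.60,.03,.17))])
E
```

```text
time_s: 8.95
ee_pos: [0.5027, 0.3267, 0.0215]
eef_rot: [0.438, -0.484, 0.692, 0.309]
contact_force: [-2.2, -5.4, 9.2]
grip_width: 0.0509
grip_force: 36.7
time_s: 9.62
ee_pos: [0.5029, 0.3267, 0.0216]
eef_rot: [0.438, -0.484, 0.692, 0.309]
contact_force: [-1.5, -3.9, 4.4]
grip_width: 0.0499
grip_force: 83.1
[0.48565224 0.279058   0.04536896]
[-0.08  0.3  -0.97 -0.21  1.06] [0.0, 0.0] (-1.0, array([-0., -0.])) (1.53, array([-0., -0.]))
[-0.33  0.35 -1.06 -0.57  1.1 ] [0.0, 0.0] (-0.78, array([0.01, 0.  ])) (1.75, array([ 0.  , -0.01]))
[-0.49  0.53 -1.12 -1.02  1.02] [0.0, 0.0] (-0.55, array([ 0.01, -0.  ])) (1.98, array([ 0.  , -0.01]))
[-0.5   0.72 -1.14 -1.32  1.05] [0.0, 0.0] (-0.48, array([0., 0.])) (2.05, array([ 0., -0.]))
[0.002, -0.003, -0.002] [-154.0, 0.4, -72.2] rows 4.1
[0.29, -0.087, 0.12] [34.0, -120.9, -94.5] rows 3.8
[0.282, -0.069, 0.092] [65.7, -129.0, -45.2] rows 3.6
```

The width of 50 mm at 83 N means the grip is now across the beaker's diameter. I lift and carry it over the tray.

```bash

python3 -m pendant '[[[0,0,0,-12,0,-6,40],[0,0,0,-35,0,-17,40],[0,0,0,-60,0,-28,40],[0,0,0,-85,0,-40,40],[0,0,0,-110,0,-52,40],[0,0,0,-130,0,-61,40],[0,0,0,-145,0,-68,40],[0,0,0,-154,0,-72,40]]]'
python3 -m pendant '[[[0.02,-0.006,0.01,3,-8,-7,40],[0.07,-0.02,0.03,8,-28,-22,40],[0.12,-0.035,0.05,14,-50,-38,40],[0.17,-0.05,0.07,20,-70,-55,40],[0.21,-0.06,0.09,25,-90,-70,40],[0.25,-0.075,0.105,30,-105,-82,40],[0.275,-0.083,0.115,33,-116,-90,40],[0.29,-0.087,0.12,34,-121,-94,40]]]'
python3 -m pendant '[[[0.02,-0.005,0.007,5,-8,-4,40],[0.07,-0.017,0.023,16,-30,-11,40],[0.12,-0.03,0.04,28,-53,-19,40],[0.17,-0.042,0.055,40,-77,-27,40],[0.21,-0.05,0.07,49,-96,-34,40],[0.25,-0.06,0.08,58,-113,-40,40],[0.27,-0.066,0.09,63,-124,-43,40],[0.282,-0.069,0.092,66,-129,-45,40]]]'
python3 - <<'E'
from h import *
print(env.sense()['joints'])
r,p=cur(); g=p-r.apply([0,0,GD]); print(g)
snap('top','k.png');snap('scene','l.png')
a=cv2.imread('pics/k.png')[130:250,290:430];b=cv2.imread('pics/l.png')[120:240,290:430]
cv2.imwrite('pics/kl.png',cv2.resize(np.vstack([a,b]),None,fx=2.5,fy=2.5))
for z in(.17,.15):rows([(ori(35,16),(.60,.03,z))])
E
```

```text
time_s: 10.28
ee_pos: [0.5036, 0.3269, 0.1929]
eef_rot: [0.439, -0.484, 0.692, 0.308]
contact_force: [0.5, 0.2, -1.2]
grip_width: 0.05
grip_force: 83.1
time_s: 10.95
ee_pos: [0.5837, 0.1898, 0.1982]
eef_rot: [0.513, -0.357, 0.739, 0.251]
contact_force: [-0.4, 0.1, -1.5]
grip_width: 0.0497
grip_force: 83.1
time_s: 11.62
ee_pos: [0.6448, 0.0596, 0.151]
eef_rot: [0.571, -0.238, 0.764, 0.181]
contact_force: [0.0, 0.1, -0.2]
grip_width: 0.0498
grip_force: 83.1
[-0.49997412  0.64370468 -1.13349076 -1.19522162  1.03326415 -0.51024475]
[0.60068821 0.02890657 0.16672772]
[-0.0, -0.006, -0.005] [-3.3, 0.5, -0.9] rows 0.1
[-0.0, -0.006, -0.005] [15.9, 0.4, 4.7] rows 0.4
```

View pics/kl.png

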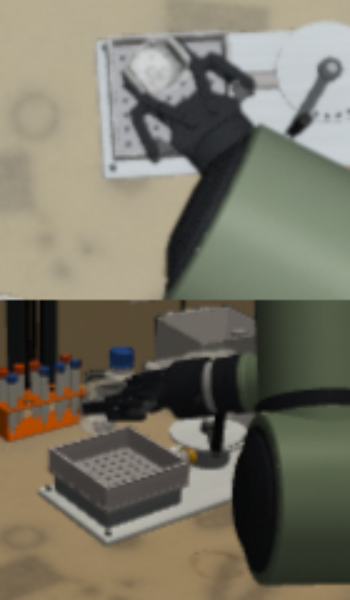

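The beaker hangs upright in the grip over the tray's +y half, clear of the walls and the post. I roll it slowly about the tool axis, so the mouth turns towards −y over the tray centre.

```bash

python3 -m pendant '[[[0,0,0.06,1,0,0,40],[0,0,0.16,3,0,1,40],[0,0,0.28,5,0,1,40],[0,0,0.4,7,0,2,40],[0,0,0.52,9,0,2,40],[0,0,0.64,11,0,3,40],[0,0,0.74,11,0,3,40],[0,0,0.82,11,0,3,40]]]' | head -2
python3 -m pendant '[[[0,0,0.1,0,0,0,40],[0,0,0.2,0,0,0,40],[0,0,0.3,0,0,0,40],[0,0,0.4,0,0,0,40],[0,0,0.5,0,0,0,40],[0,0,0.6,0,0,0,40],[0,0,0.68,0,0,0,40],[0,0,0.74,0,0,0,40]]]' | head -2
python3 -m pendant '[[[0,0,0.05,0,0,0,40],[0,0,0.1,0,0,0,40],[0,0,0.15,0,0,0,40],[0,0,0.2,0,0,0,40],[0,0,0.25,0,0,0,40],[0,0,0.3,0,0,0,40],[0,0,0.35,0,0,0,40],[0,0,0.4,0,0,0,40]]]' | head -2
python3 -m pendant '[[[0,0,0.06,0,0,0,40],[0,0,0.12,0,0,0,40],[0,0,0.18,0,0,0,40],[0,0,0.24,0,0,0,40],[0,0,0.3,0,0,0,40],[0,0,0.36,0,0,0,40],[0,0,0.42,0,0,0,40],[0,0,0.48,0,0,0,40]]]'
python3 - <<'E'
from h import *
print(env.sense()['joints'])
snap('top','m.png');snap('scene','n.png')
a=cv2.imread('pics/m.png')[130:210,320:420];b=cv2.imread('pics/n.png')[150:230,300:400]
cv2.imwrite('pics/mn.png',cv2.resize(np.hstack([a,b]),None,fx=4,fy=4,interpolation=cv2.INTER_CUBIC))
E
```

```text
time_s: 12.38
ee_pos: [0.6441, 0.0617, 0.1413]
time_s: 13.05
ee_pos: [0.6442, 0.0617, 0.1415]
time_s: 13.72
ee_pos: [0.6442, 0.0617, 0.1416]
time_s: 14.38
ee_pos: [0.6442, 0.0617, 0.1416]
eef_rot: [0.025, 0.635, 0.487, 0.599]
contact_force: [-0.5, -0.3, -1.0]
grip_width: 0.05
grip_force: 83.3
[-0.49773317  0.67666605 -1.13420177 -1.22919211  1.0352728   1.93074655]
```

View pics/mn.png

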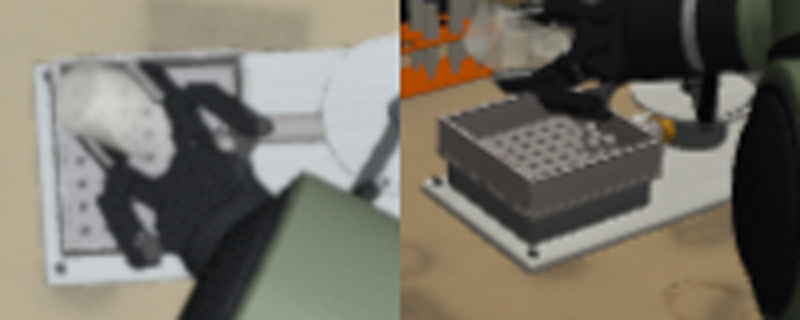

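The scene view shows silver balls on the tray floor near crop (590–615,125–150). I rock once more for any straggler, then count the balls from depth.

```bash

python3 -m pendant '[[[0,0,0.1,0,0,0,40],[0,0,0.2,0,0,0,40],[0,0,0.3,0,0,0,40],[0,0,0.15,0,0,0,40],[0,0,0.25,0,0,0,40],[0,0,0.35,0,0,0,40],[0,0,0.3,0,0,0,40],[0,0,0.3,0,0,0,40]]]' | head -2
python3 - <<'E'
from h import *
p,d=snap('scene'); Q=cloud('scene',d)
c=np.array([.593,.0046,.047]); Rz=R.from_rotvec([0,0,np.radians(2.5)])
L=Rz.inv().apply((Q-c).reshape(-1,3)).reshape(Q.shape)*1000
m=(abs(L[...,0])<64)&(abs(L[...,1])<64)&(L[...,2]>5)&(L[...,2]<20)
n,l,st,ce=cv2.connectedComponentsWithStats(m.astype(np.uint8))
for k in range(1,n):
  if st[k,4]>3: print(st[k],ce[k].round(1),np.median(L[l==k],0).round(),L[l==k].min(0).round(),L[l==k].max(0).round())
g=p[150:230,300:400]
v,u=np.where(m); print(u.min() if len(u) else 0)
y0,x0=175,425
# bright dots on floor
hsv=cv2.cvtColor(p,cv2.COLOR_RGB2GRAY); a=[int(x) for x in proj('scene',c+[0.03,-.04,.007])]; print(a)
sub=hsv[a[1]-12:a[1]+12,a[0]-18:a[0]+14]
for r_ in sub: print(' '.join('%3d'%x for x in r_))
E
```

```text
time_s: 15.15
ee_pos: [0.6444, 0.0616, 0.1418]
[341 177   3   2   4] [342.2 177.2] [ 54. -63.   8.] [ 52. -64.   6.] [ 64. -62.  11.]
[345 178  12   9  46] [349.6 183. ] [ -1. -55.  10.] [-24. -64.   5.] [ 40. -34.  20.]
324
[342, 181]
 20  14  15  13  13  14  15  15  19  23  22  24  23  24  22  23  21  21  21  22  29  35  29  34  53  53  46  38  36  37  44  72
 32  15  19  14  14  15  20  17  22  20  19  22  22  22  22  23  22  23  23  23  24  23  22  26  41  51  43  53  74  88 103 135
 69  46  49  47  52  59  52  57  55  27  16  17  19  19  22  21  21  22  20  20  22  21  20  19  29  46  52  97 134 134 134 135
126 108 108 108 116 127 113 115 105  59  12  12  12  17  21  11  12  13  12  14  15  15  16  16  23  39  72 122 134 134 135 135
133 134 134 137 137 120 109 108 102  78  17  12  15  19  20  12  11  12  12  15  17  17  17  22  29  48  91 135 134 134 134 134
134 130 123 129 131  87  69  78  78  69  41  13  15  21  22  17  11  12  16  23  28  30  26  34  32  46  93 134 134 134 135 135
122 107  84  67  75  75  76  75  75  74  64  25  20  22  23  18  11  12  16  22  22  24  24  26 
[... 1507 characters left out ...]
 130 133 122 100 105  93  79  76  87 108  87  93 110 117  92
131 132 124 116 119 128 123 128 129 107  92 123 134 134 133 130 116 111 131 130 114 114 127 102  92 110 123 102 110 123 124  89
105 119 118 133 131 109  90 114 135 134 133 131 121 120 130 125  95  97 122 129 130 134 125 107 115 123 126 131  87  65  75  75
 63  86 122 124 133 125 124 133 127 120 125 126  96  91 124 135 135 131 122 111 121 133 123 129 128  86  65  75  75  76  76  75
 60  59  70 109 123 122 134 130 109  87 112 136 136 136 131 121 130 132 109 106 115 125  83  64  76  76  75  76  76  75  75  74
 60  60  61  69 107 143 136 137 131 121 134 130 127 131 121  81 111 143 122  86  68  76  76  76  77  76  76  74  75  74  74  72
```

```bash
python3 - <<'E'
from h import *
r,p=cur(); print(r.inv().apply([0,0,120]).round(1))
E
```

```text
[106.1  44.9 -33.6]
```

```bash

python3 -m pendant '[[[0,0,0,14,6,-4,40],[0,0,0,28,12,-9,40],[0,0,0,45,19,-14,40],[0,0,0,62,26,-20,40],[0,0,0,78,33,-25,40],[0,0,0,92,39,-29,40],[0,0,0,102,43,-32,40],[0,0,0,106,45,-34,40]]]' | head -2
python3 - <<'E'
from h import *
p,d=snap('scene','o.png'); pt,dt=snap('top','p.png')
a=cv2.imread('pics/o.png')[150:220,300:380];b=cv2.imread('pics/p.png')[130:200,325:405]
cv2.imwrite('pics/op.png',cv2.resize(np.hstack([a,b]),None,fx=5,fy=5,interpolation=cv2.INTER_CUBIC))
E
```

```text
time_s: 15.87
ee_pos: [0.6445, 0.0612, 0.264]
```

View pics/op.png

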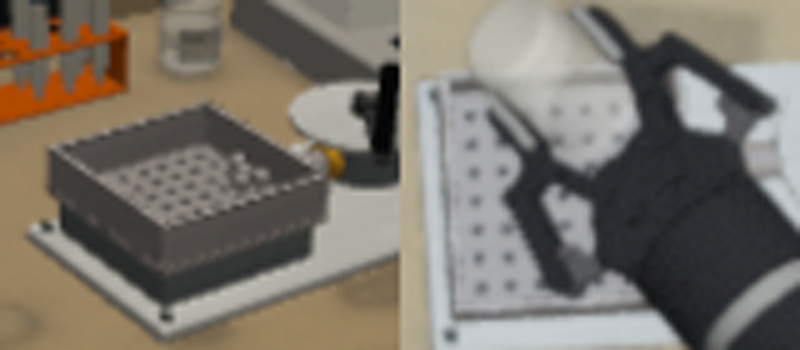

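The scene crop shows three or four balls near (238–265,155–185), inside the tray's −y side. I turn the beaker upright, move it off, and count by differencing against the first top picture.

```bash

python3 -m pendant '[[[0,0,-0.12,0,0,0,40],[0,0,-0.24,0,0,0,40],[0,0,-0.36,0,0,0,40],[0,0,-0.48,0,0,0,40],[0,0,-0.6,0,0,0,40],[0,0,-0.72,0,0,0,40],[0,0,-0.84,0,0,0,40],[0,0,-0.95,0,0,0,40]]]' | head -1
python3 -m pendant '[[[0,0,-0.12,0,0,0,40],[0,0,-0.24,0,0,0,40],[0,0,-0.36,0,0,0,40],[0,0,-0.48,0,0,0,40],[0,0,-0.6,0,0,0,40],[0,0,-0.72,0,0,0,40],[0,0,-0.84,0,0,0,40],[0,0,-0.95,0,0,0,40]]]' | head -1
python3 -m pendant '[[[0,0,-0.12,0,0,0,40],[0,0,-0.24,0,0,0,40],[0,0,-0.36,0,0,0,40],[0,0,-0.48,0,0,0,40],[0,0,-0.6,0,0,0,40],[0,0,-0.72,0,0,0,40],[0,0,-0.8,0,0,0,40],[0,0,-0.84,0,0,0,40]]]' | head -2
python3 - <<'E'
from h import *
r,p=cur(); g=p-r.apply([0,0,GD]); print(g,env.sense()['joints'][5])
rows([(ori(52,20),(.55,.15,.24)),(ori(70,25),(.4855,.28,.2)),(ori(70,25),(.4855,.28,.06)),(ori(70,25),(.4855,.28,.0465))])
E
```

```text
time_s: 16.63
time_s: 17.3
time_s: 17.97
ee_pos: [0.644, 0.0612, 0.2604]
[0.60001525 0.0302955  0.27613471] -0.5167772079785745
[-0.28, 0.064, -0.092] [31.1, 141.9, 34.7] rows 3.6
[-0.29, 0.087, -0.12] [21.9, 146.5, 70.1] rows 3.9
[0.0, 0.0, 0.0] [126.9, 0.0, 59.2] rows 3.4
[0.0, 0.0, 0.0] [12.2, 0.0, 5.7] rows 0.3
```

```bash

python3 -m pendant '[[[-0.07,0.016,-0.023,8,35,9,40],[-0.14,0.032,-0.046,16,71,17,40],[-0.21,0.048,-0.07,23,106,26,40],[-0.28,0.064,-0.092,31,142,35,40],[-0.28,0.064,-0.092,31,142,35,40],[-0.28,0.064,-0.092,31,142,35,40],[-0.28,0.064,-0.092,31,142,35,40],[-0.28,0.064,-0.092,31,142,35,40]]]' | head -2
python3 -m pendant '[[[-0.06,0.017,-0.024,4,29,14,40],[-0.12,0.035,-0.05,9,59,28,40],[-0.17,0.05,-0.07,13,88,42,40],[-0.23,0.07,-0.1,18,117,56,40],[-0.29,0.087,-0.12,22,146,70,40],[-0.29,0.087,-0.12,22,146,70,40],[-0.29,0.087,-0.12,22,146,70,40],[-0.29,0.087,-0.12,22,146,70,40]]]' | head -2
python3 - <<'E'
from h import *
r,p=cur(); print(p-r.apply([0,0,GD]),env.sense()['grip_width'])
rows([(ori(70,25),(.4855,.28,.06)),(ori(70,25),(.4855,.28,.046))])
pt,dt=snap('top','q.png'); t0=cv2.imread('pics/top0.png'); t1=cv2.imread('pics/q.png')
df=np.abs(t1.astype(int)-t0).max(2)[130:205,325:390]; print(df.max())
m=(df>25).astype(np.uint8); n,l,st,ce=cv2.connectedComponentsWithStats(m)
for k in range(1,n):
  u,v=ce[k]+[325,130]; q=plane('top',u,v,.054); L=R.from_rotvec([0,0,-np.radians(2.5)]).apply(q-[.593,.0046,.047])*1000; print(st[k],(u,v),L.round())
ps,ds=snap('scene','s.png'); s0=cv2.imread('pics/scene0.png'); s1=cv2.imread('pics/s.png')
df2=np.abs(s1.astype(int)-s0).max(2)[174:195,335:362]
ys,xs=np.where(df>25)
if len(ys): print('top'); print('\n'.join(' '.join('%3d'%x for x in r_) for r_ in df[max(0,ys.min()-1):ys.max()+2,max(0,xs.min()-1):xs.max()+2]))
print('scene'); print('\n'.join(' '.join('%3d'%x for x in r_) for r_ in df2))
E
```

```text
time_s: 18.63
ee_pos: [0.5836, 0.191, 0.2224]
time_s: 19.3
ee_pos: [0.5049, 0.3269, 0.1784]
[0.48741733 0.27921516 0.20199061] 0.0501134814914913
[-0.003, 0.001, -0.001] [128.8, 2.3, 59.9] rows 3.4
[0.0, 0.0, 0.0] [12.7, 0.0, 5.9] rows 0.3
90
[50 33  2  2  4] (np.float64(375.5), np.float64(163.5)) [ 11. -53.   7.]
[45 39  3  4  7] (np.float64(370.85714285714283), np.float64(170.71428571428572)) [ -9. -38.   7.]
[50 38  2  5  6] (np.float64(375.6666666666667), np.float64(170.16666666666666)) [ -8. -52.   7.]
[54 43  1  1  1] (np.float64(379.0), np.float64(173.0)) [-17. -61.   7.]
[ 0 73  6  2 10] (np.float64(327.1), np.float64(203.6)) [-98.  94.   7.]
[26 74  8  1  8] (np.float64(354.5), np.float64(204.0)) [-104.   16.    7.]
top
  4   4   4   6   5   4   5   4   4   4   6   4   5   4   5   5   6   5   3   5   5   5   2   5   4   5   4   5   4   3   4   5   4   4   4   5   3   4   5   3   5   3   4   4   3   5   4   4   4   4  21  22  10   6  16   6
  3   5   4   5   6   5   5   3   5   4   4   5   3   5   4   5   6   5   5   4   5   5   6   4   5   6   3   3   6   5   5   4   4   5  
[... 10844 characters left out ...]
  16   8   7   7   8   8   7   6   6   5   5   6   6
 10   9   8   9   9   7   7   8  10   9   9   9   7   8   9   8   9   6   4   5   5   7   5   6   7   6   5
  9   6   7   9   9  10   8   8   8   9   9   9   9  10   5   6   5   6   6   6   5   6   5   6   6   5   5
 10   8   9  10   9   9  10   8   7   8   8   6   4   6   6   6   7   5   6   6   5   7   5   6   5   6   6
  9   8  10   8   7   8   9   9   6   6   7   6   7   5   5   6   6   6   6   6   6   6   5   6   6   5   5
  8   7   9   8   8   6   6   7   5   6   6   5   6   6   6   5   5   5   5   6   5   6   6   6   5   6   6
  9   8   6   6   7   6   7   7   6   6   6   7   7   5   6   4   5   6   5   5   7   6   6   6   6   6   7
```

```bash
python3 - <<'E'
from h import *
c=np.array([.593,.0046,.047]);Rz=R.from_rotvec([0,0,np.radians(2.5)])
for u,v in[(376.5,163.7),(372,170.3),(376.7,170.5),(373.5,166.5)]:
    q=plane('top',u,v,.054); print((u,v),(Rz.inv().apply(q-c)*1000).round(),'scene',np.round(proj('scene',q),1))
t0=cv2.imread('pics/top0.png');t1=cv2.imread('pics/q.png')
r,p=cur(); g=p-r.apply([0,0,GD]); print(g,[round(x) for x in proj('top',g+[0,0,-.04])])
_,d=snap('top');P=cloud('top',d); u,v=[int(round(x)) for x in proj('top',g+[0,0,-.035])]
print('z above beaker underside, mm'); print(((P[v-9:v+10:2,u-10:u+11:2,2]-(g[2]-.0455))*1000).round().astype(int))
b=cv2.cvtColor(t1,cv2.COLOR_BGR2GRAY)[v-9:v+10,u-10:u+11]; print(b[::2,::2])
E
```

```text
(376.5, 163.7) [ 11. -56.   7.] scene [348.3 182.8]
(372, 170.3) [ -8. -41.   7.] scene [348.4 185.9]
(376.7, 170.5) [-10. -55.   7.] scene [351.6 185.1]
(373.5, 166.5) [  3. -47.   7.] scene [347.6 184.3]
[0.48744699 0.27889358 0.2020785 ] [259, 200]
z above beaker underside, mm
[[  59   39   28   24   19   24   23   38   73   47   70]
 [  42   23   19   22   22   20   24   23   71 -154 -152]
 [  32   18   21   20   24   24   21   22   25   73 -158]
 [  24   25   19   19   16   22   20   22   23   75 -158]
 [  23   19   24   22   18   22   22   21   25   46 -155]
 [  20   21   23   23   21   25   24   23   69   33 -154]
 [  26   19   21   22   21   23   20   21   74   23 -161]
 [  78   22   21   22   25   20   69   76   33 -153 -159]
 [  52   74   68   75   69   71   47   34   10 -154 -159]
 [  46   52   57   60   64   55   12   71   80   85   85]]
[[152 151 155 164 168 169 147 133 135  67  73]
 [146 160 182 198 201 201 197 177 160 152 143]
 [147 181 198 200 201 200 199 197 176 154 144]
 [164 196 198 199 199 200 200 198 192 154 143]
 [175 199 199 200 200 200 199 198 194 160 141]
 [174 198 200 199 199 199 199 197 195 159 142]
 [165 198 199 199 199 198 198 198 188 144 140]
 [156 190 198 198 199 197 198 192 165 140 137]
 [153 164 177 185 193 196 186 165 143 140 124]
 [ 97 126 153 148 130 134 124 100  74  63  51]]
```

```bash
python3 - <<'E'
from h import *
t0=cv2.imread('pics/top0.png');t1=cv2.imread('pics/q.png')
print(cv2.cvtColor(t0,cv2.COLOR_BGR2GRAY)[199:217:2,253:272:2])
df=np.abs(t1.astype(int)-t0).max(2); m=(df>22).astype(np.uint8); m[:,:0]=0
n,l,st,ce=cv2.connectedComponentsWithStats(m)
print([(st[k].tolist()) for k in range(1,n) if st[k,4]>3])
# signed gray in tray cluster
a=cv2.cvtColor(t1,cv2.COLOR_BGR2GRAY)[160:176,366:383]; print(a)
E
```

```text
[[148 165 154 121 132 130 130 147 157 140]
 [164 141 142 149 169 177 174 153 150 152]
 [156 133 157 187 192 181 185 185 170 155]
 [144 141 179 184 192 183 184 189 191 167]
 [143 153 180 188 187 192 188 182 189 173]
 [153 159 185 181 186 194 190 184 180 168]
 [158 152 192 194 185 183 189 180 179 153]
 [147 160 177 189 182 186 185 190 170 144]
 [140 146 160 173 180 180 182 164 145 143]]
[[375, 163, 3, 2, 6], [374, 167, 6, 7, 12], [370, 169, 3, 4, 8], [231, 179, 409, 221, 29650], [556, 318, 19, 42, 366], [541, 337, 4, 6, 11], [370, 354, 7, 6, 26], [366, 359, 24, 22, 213], [241, 384, 65, 16, 750], [558, 387, 2, 4, 5], [329, 396, 1, 4, 4], [421, 398, 8, 2, 11]]
[[167 168 169 168 168 168 170 168 163 153 152 155 149 113  94 133 161]
 [168 166 162 159 167 166 166 160 142 136 150 164 159 135  92 124 161]
 [166 157 129 133 158 167 164 146 112 119 147 162 161 139  89 120 158]
 [169 155 118 125 157 168 167 152 116 114 134 149 146 124  87 121 161]
 [169 165 156 156 166 169 169 164 147 133 138 146 147 139  90 124 164]
 [168 168 168 168 167 168 167 161 147 150 157 161 161 149  93 124 165]
 [167 167 165 165 167 167 162 148 145 158 166 162 157 148  93 127 174]
 [166 164 153 149 158 164 157 136 138 159 165 162 158 149  96 131 179]
 [167 157 128 121 139 147 148 137 129 143 154 160 157 150 102 129 176]
 [168 160 137 120 128 143 155 157 142 126 131 148 154 149 105 117 162]
 [170 167 161 147 131 145 160 165 157 138 127 150 160 152 110 108 152]
 [168 168 167 155 133 137 156 159 154 139 132 154 165 154 118 104 144]
 [167 168 167 161 146 134 142 145 140 139 133 145 152 144 111  96 137]
 [168 167 160 142 140 152 157 153 136 118 128 143 141 130 110  89 128]
 [165 162 146 115 126 156 164 158 131 110 134 157 157 148 126  87 122]
 [166 165 156 138 141 162 166 164 153 145 156 165 165 158 131  88 122]]
```

The top picture shows four bright ball spots in the tray, at (377,162), (376,167), (373,170) and (378,171). The beaker's floor, textured before, is now uniform, so it is empty. I set it down at its old place and release it.

```bash

python3 -m pendant '[[[0,0,0,20,1,9,40],[0,0,0,45,2,21,40],[0,0,0,72,2,33,40],[0,0,0,97,2,45,40],[0,0,0,115,2,53,40],[0,0,0,128,2,59.5,40],[0,0,0,135,2,63,40],[0,0,0,139,2,64.5,40]]]'
python3 - <<'E'
from h import *
r,p=cur(); print(p-r.apply([0,0,GD]))
rows([(ori(70,25),(.4855,.28,.0452))])
E
```

```text
time_s: 20.12
ee_pos: [0.5023, 0.3276, 0.024]
eef_rot: [0.44, -0.482, 0.692, 0.308]
contact_force: [0.1, -0.5, -0.8]
grip_width: 0.05
grip_force: 83.4
[0.48489382 0.27990295 0.04766208]
[-0.001, 0.001, -0.003] [2.2, -0.5, 1.3] rows 0.1
```

```bash

python3 -m pendant '[[[0,0,0,0.6,0,0.3,40],[0,0,0,1.3,0,0.6,40],[0,0,0,1.9,0,0.9,40],[0,0,0,2.2,0,1,40],[0,0,0,2.2,0,1,40],[0,0,0,2.2,0,1,86],[0,0,0,2.2,0,1,86],[0,0,0,2.2,0,1,86]]]'
python3 -m pendant '[[[0,0,0,0,0,0,86],[0,0,0,0,0,0,86],[0,0,0,0,0,-12,86],[0,0,0,0,0,-30,86],[0,0,0,0,0,-55,86],[0,0,0,0,0,-80,86],[0,0,0,0,0,-105,86],[0,0,0,0,0,-125,86]]]'
python3 - <<'E'
from h import *
_,D_=snap('top','t.png'); P=cloud('top',D_); k=P[188:224,243:280].reshape(-1,3); k=k[(k[:,2]>.062)&(k[:,2]<.08)]
print('rim',len(k),cv2.minEnclosingCircle(k[:,:2].astype(np.float32)*1000)); print(np.linalg.lstsq(np.c_[k[:,:2],np.ones(len(k))],k[:,2],rcond=None)[0])
_,D2=snap('scene'); Q=cloud('scene',D2); k=Q[205:250,260:300].reshape(-1,3); k=k[(k[:,2]>.02)&(np.hypot(k[:,0]-.485,k[:,1]-.28)<.045)]; print(np.nanmin(k,0),np.nanmax(k,0))
print(env.sense()['joints'])
E
```

```text
time_s: 20.78
ee_pos: [0.5023, 0.3282, 0.023]
eef_rot: [0.441, -0.483, 0.691, 0.308]
contact_force: [0.3, 0.7, 0.2]
grip_width: 0.0732
grip_force: 0.0
time_s: 21.45
ee_pos: [0.4628, 0.2208, 0.0764]
eef_rot: [0.441, -0.483, 0.691, 0.308]
contact_force: [-0.1, -0.9, -0.3]
grip_width: 0.0734
grip_force: 0.0
rim 102 ((484.51812744140625, 282.93414306640625), 28.569475173950195)
[-0.03902292 -0.0152268   0.0940196 ]
[0.4564809  0.25564013 0.02077754] [0.51526476 0.31284449 0.07277383]
[-0.38350369  0.58517842 -0.95637736  0.09398724  1.13473004 -1.63967738]
```

The beaker's rim is circular, level and 72 mm up at (0.485,0.282), so it stands upright and untouched. Next is the lever. The tool goes straight down, closing along the arc's tangent.

```bash
python3 - <<'E'
from h import *
W=[(45,45,(.44,.16,.24)),(8,68,(.47,.0,.27)),(-31,90,(.548,-.134,.21)),(-31,90,(.548,-.134,.11)),(12,90,(.537,-.195,.11))]
for w in W: q,*e=ik(*w); print(q,e,j6(w[0],w[1],0,q)[0])
rows([(ori(w[0],w[1]),w[2]) for w in W])
E
```

```text
[-0.18 -0.13 -1.04  0.14  0.62] [0.0, 0.0] -0.79
[-0.24 -0.09 -0.71  0.59  0.14] [0.0, 0.0] -0.35
[-0.37  0.39 -0.23  0.96  0.  ] [0.0, 0.0] 0.17
[-0.37  0.49 -0.35  0.73  0.  ] [0.0, 0.0] 0.17
[-0.48  0.5  -0.33  0.74  0.  ] [0.0, 0.0] -0.69
[0.356, 0.344, 0.246] [-100.6, -14.2, -78.0] rows 4.4
[0.359, 0.387, 0.542] [68.7, -147.0, -93.7] rows 6.1
[0.131, 0.369, 0.672] [-10.9, -143.6, 73.5] rows 6.2
[0.0, 0.0, 0.0] [0.0, -0.0, 100.0] rows 2.4
[-0.0, 0.0, -0.75] [-22.0, -58.0, 0.0] rows 6.0
```

```bash

python3 -m pendant '[[[0,0,0,-10,-1,-10,86],[0.06,0.06,0.04,-25,-3,-20,86],[0.12,0.115,0.08,-42,-6,-34,60],[0.18,0.17,0.12,-58,-8,-46,60],[0.24,0.23,0.16,-72,-10,-57,60],[0.3,0.29,0.2,-86,-12,-67,60],[0.356,0.344,0.246,-100,-14,-78,60],[0.356,0.344,0.246,-100,-14,-78,60]]]' | head -2
python3 -m pendant '[[[0.052,0.055,0.078,10,-21,-13,60],[0.104,0.11,0.155,20,-42,-27,60],[0.156,0.166,0.232,30,-63,-40,60],[0.208,0.221,0.31,39,-84,-54,60],[0.256,0.276,0.387,49,-105,-67,60],[0.31,0.332,0.465,59,-126,-80,60],[0.359,0.387,0.542,69,-147,-94,60],[0.359,0.387,0.542,69,-147,-94,60]]]' | head -2
python3 -m pendant '[[[0.019,0.053,0.096,-2,-20,10,60],[0.038,0.105,0.192,-3,-41,21,60],[0.056,0.158,0.288,-5,-62,31,60],[0.075,0.211,0.384,-6,-82,42,60],[0.094,0.264,0.48,-8,-103,52,60],[0.112,0.316,0.576,-9,-123,63,60],[0.131,0.369,0.672,-11,-144,73,60],[0.131,0.369,0.672,-11,-144,73,60]]]'
python3 - <<'E'
from h import *
r,p=cur()
for n in('top','scene'):
  _,d=snap(n); Q=cloud(n,d).reshape(-1,3); l=r.inv().apply(Q-p)*1000
  m=(abs(l[:,1])<60)&(abs(l[:,1])>18)&(abs(l[:,0])<25)&(l[:,2]>-110)&(l[:,2]<20); L=l[m]
  for lo in range(-110,20,10):
    w=L[(L[:,2]>=lo)&(L[:,2]<lo+10)]
    if len(w)>2: print(n,lo,len(w),'y',[np.median(v[:,1]).round() for v in(w[w[:,1]<0],w[w[:,1]>0]) if len(v)],'x',np.median(w[:,0]).round())
  m=(Q[:,2]>.09)&(Q[:,2]<.145)&(np.hypot(Q[:,0]-.62,Q[:,1]+.1775)<.11)&(np.hypot(Q[:,0]-.62,Q[:,1]+.1775)>.06); print('post',m.sum(),np.median(Q[m],0) if m.any() else '')
rows([(ori(-31,90),(.548,-.134,.11))])
E
```

```text
time_s: 22.22
ee_pos: [0.469, 0.192, 0.2052]
time_s: 22.88
ee_pos: [0.4941, 0.003, 0.2181]
time_s: 23.55
ee_pos: [0.5501, -0.1345, 0.1476]
eef_rot: [-0.001, 0.267, 0.964, 0.0]
contact_force: [0.8, -0.0, -0.9]
grip_width: 0.0518
grip_force: 0.0
top -110 25 y [np.float64(-30.0), np.float64(29.0)] x 14.0
top -100 25 y [np.float64(-29.0), np.float64(41.0)] x 13.0
top -90 47 y [np.float64(-36.0), np.float64(38.0)] x 7.0
top -80 8 y [np.float64(-28.0), np.float64(32.0)] x 13.0
top -70 6 y [np.float64(-30.0), np.float64(30.0)] x 12.0
top -60 13 y [np.float64(-32.0), np.float64(32.0)] x 12.0
top -50 16 y [np.float64(-28.0), np.float64(32.0)] x 10.0
post 51 [ 0.54648675 -0.13037844  0.13427025]
scene -110 42 y [np.float64(-24.0), np.float64(30.0)] x 16.0
scene -100 38 y [np.float64(-29.0), np.float64(35.0)] x 15.0
scene -90 63 y [np.float64(-37.0), np.float64(41.0)] x 12.0
scene -80 30 y [np.float64(-31.0), np.float64(36.0)] x 11.0
scene -70 31 y [np.float64(-28.0), np.float64(35.0)] x 10.0
scene -60 30 y [np.float64(-29.0), np.float64(33.0)] x 11.0
scene -50 23 y [np.float64(-30.0), np.float64(34.0)] x 12.0
scene -40 9 y [np.float64(-25.0), np.float64(32.0)] x 12.0
post 59 [ 0.54608114 -0.12863216  0.11535703]
[0.002, -0.001, 0.005] [-1.2, -2.0, 96.1] rows 2.3
```

```bash

python3 -m pendant '[[[0,0,0,-1,-2,18,60],[0,0,0,-1,-2,36,60],[0,0,0,-1,-2,55,60],[0,0,0,-1,-2,72,60],[0,0,0,-1,-2,86,60],[0,0,0,-1,-2,96,60],[0,0,0,-1,-2,96,60],[0,0,0,-1,-2,96,60]]]' 40
python3 -m pendant '[[[0,0,0,0,0,0,8],[0,0,0,0,0,0,8],[0,0,0,0,0,0,8],[0,0,0,0,0,0,8],[0,0,0,0,0,0,8],[0,0,0,0,0,0,8],[0,0,0,0,0,0,8],[0,0,0,0,0,0,8]]]' 40
python3 - <<'E'
from h import *
r,p=cur(); x=r.apply([1,0,0]); print(p-r.apply([0,0,GD]),np.degrees(np.arctan2(x[1],x[0])))
O=np.array([.62,-.1775]); v=p[:2]-O; print('radius',np.hypot(*v),'az',np.degrees(np.arctan2(v[1],v[0])))
E
```

```text
time_s: 24.32
ee_pos: [0.5475, -0.1338, 0.0575]
eef_rot: [0.001, 0.264, 0.964, 0.0]
contact_force: [0.1, 0.3, 0.2]
grip_width: 0.0513
grip_force: 0.0
time_s: 24.98
ee_pos: [0.5489, -0.1346, 0.0584]
eef_rot: [0.002, 0.265, 0.964, 0.0]
contact_force: [-0.3, 2.2, 5.6]
grip_width: 0.0151
grip_force: 38.9
[ 0.54864631 -0.13458686  0.11443722] 149.28084581342188
radius 0.08304654616867921 az 148.91504312829434
```

```bash

python3 -m pendant '[[[0,0,-0.06,0,-5,0,8],[0,0,-0.125,-0.7,-10.5,0,8],[0,0,-0.19,-1.5,-15.8,0,8],[0,0,-0.25,-2.6,-20.9,0,8],[0,0,-0.31,-4.1,-26,0,8],[0,0,-0.375,-5.9,-31,0,8],[0,0,-0.44,-8,-35.8,0,8],[0,0,-0.5,-10.3,-40.5,0,8]]]' 60
python3 - <<'E'
from h import *
r,p=cur(); O=np.array([.62,-.1775]); v=p[:2]-O; x=r.apply([1,0,0]); print('radius',np.hypot(*v),'lever',np.arctan2(v[1],v[0])%(2*np.pi)-np.radians(148.9),'tool az',np.degrees(np.arctan2(x[1],x[0])))
print(env.sense()['contact_force'], env.sense()['grip_width'])
for n in('top','scene'):
  _,d=snap(n); Q=cloud(n,d).reshape(-1,3); h=np.hypot(Q[:,0]-.62,Q[:,1]+.1775)
  m=(Q[:,2]>.066)&(Q[:,2]<.085)&(h<.08)&(h>.02); w=Q[m]; a=np.arctan2(w[:,1]+.1775,w[:,0]-.62)%(2*np.pi)-np.radians(148.9); print(n,'bar',m.sum(),np.percentile(a,[5,25,50,75,95]).round(2))
E
```

```text
time_s: 25.65
ee_pos: [0.5364, -0.1751, 0.0585]
eef_rot: [0.002, 0.017, 1.0, -0.0]
contact_force: [-2.4, 1.4, 7.5]
grip_width: 0.0145
grip_force: 58.4
radius 0.08360066303519777 lever 0.5136433114967249 tool az 178.08040253731278
[-2.41996321  1.36515961  7.50487486] 0.014464984216663774
top bar 41 [-0.76  0.41  0.5   0.64  0.8 ]
scene bar 23 [0.34 0.4  0.47 0.55 0.65]
```

```bash

python3 -m pendant '[[[0,0,-0.04,-0.1,-3.4,0,8],[0,0,-0.08,-0.3,-6.7,0,8],[0,0,-0.12,-0.6,-10,0,8],[0,0,-0.16,-1.1,-13.4,0,8],[0,0,-0.2,-1.7,-16.7,0,8],[0,0,-0.235,-2.3,-19.5,0,8],[0,0,-0.235,-2.3,-19.5,0,8],[0,0,-0.235,-2.3,-19.5,0,8]]]' 60
cat > lv.py <<'E'
from h import *
r,p=cur(); O=np.array([.62,-.1775]); v=p[:2]-O; x=r.apply([1,0,0]); print('radius',np.hypot(*v),'lever',np.arctan2(v[1],v[0])%(2*np.pi)-np.radians(148.9),'tool az',np.degrees(np.arctan2(x[1],x[0])))
s=env.sense();print(s['contact_force'],s['grip_width'],s['grip_force'])
for n in('top','scene'):
  _,d=snap(n,'lv_'+n+'.png'); Q=cloud(n,d).reshape(-1,3); h=np.hypot(Q[:,0]-.62,Q[:,1]+.1775)
  a=np.arctan2(Q[:,1]+.1775,Q[:,0]-.62)%(2*np.pi)-np.radians(148.9)
  m=(Q[:,2]>.066)&(Q[:,2]<.085)&(h<.065)&(h>.02)&(abs(a-.7)<.6); print(n,'bar',m.sum(),np.percentile(a[m],[5,25,50,75,95]).round(2))
E
python3 lv.py
python3 - <<'E'
import sys; sys.path.insert(0,'.')
from h import *
d=cv2.imread('pics/top0.png'); g=cv2.cvtColor(d,cv2.COLOR_BGR2GRAY)
# dots in first top picture: dark spots on the disc at 62 mm
u=cv2.resize(g[165:182,405:440],None,fx=8,fy=8,interpolation=cv2.INTER_CUBIC); bh=cv2.morphologyEx(u,cv2.MORPH_BLACKHAT,np.ones((25,25)))
n,l,st,ce=cv2.connectedComponentsWithStats((bh>25).astype(np.uint8))
for k in range(1,n):
  if 15<st[k,4]<1500:
    uu,vv=(ce[k]+.5)/8-.5+[405,165]; q=plane('top',uu,vv,.062)-[.62,-.1775,0]; print(st[k,4],(uu.round(1),vv.round(1)),'r',np.hypot(q[0],q[1]).round(4),'ang',round(np.arctan2(q[1],q[0])%(2*np.pi)-np.radians(148.9),3))
E
```

```text
time_s: 26.42
ee_pos: [0.5377, -0.1953, 0.0585]
eef_rot: [0.001, -0.099, 0.995, -0.001]
contact_force: [-3.0, -0.5, 7.4]
grip_width: 0.0145
grip_force: 58.6
radius 0.0841710717859627 lever 0.7555783474518498 tool az -168.68598085534177
[-3.01899133 -0.54422337  7.4369374 ] 0.01450436874500696 58.565776348114014
top bar 62 [0.58 0.66 0.74 0.84 0.91]
scene bar 19 [0.57 0.64 0.71 0.8  0.87]
23 (np.float64(419.2), np.float64(164.7)) r 0.0207 ang 0.316
1142 (np.float64(414.1), np.float64(169.3)) r 0.0391 ang 0.001
311 (np.float64(432.9), np.float64(171.8)) r 0.0535 ang 1.228
287 (np.float64(429.3), np.float64(174.1)) r 0.0535 ang 0.99
122 (np.float64(416.1), np.float64(175.1)) r 0.0529 ang 0.256
276 (np.float64(425.0), np.float64(175.6)) r 0.0534 ang 0.738
238 (np.float64(420.3), np.float64(176.0)) r 0.0534 ang 0.486
93 (np.float64(413.9), np.float64(177.2)) r 0.0607 ang 0.175
69 (np.float64(408.7), np.float64(178.4)) r 0.0705 ang -0.009
132 (np.float64(405.4), np.float64(181.0)) r 0.082 ang -0.062
```

The dots measured at 0.256, 0.486, 0.738 and 0.990 rad confirm the zero. The lever is held at about 0.745 rad, the third click. I hold briefly, check the beaker and hand in.

```bash

python3 -m pendant '[[[0,0,0,0,0,0,8],[0,0,0,0,0,0,8],[0,0,0,0,0,0,8],[0,0,0,0,0,0,8],[0,0,0,0,0,0,8],[0,0,0,0,0,0,8],[0,0,0,0,0,0,8],[0,0,0,0,0,0,8]]]' 60
python3 lv.py; python3 - <<'E'
from h import *
_,D_=snap('top'); P=cloud('top',D_); k=P[188:224,243:280].reshape(-1,3); k=k[(k[:,2]>.062)&(k[:,2]<.08)]
print('rim',len(k),cv2.minEnclosingCircle(k[:,:2].astype(np.float32)*1000))
print(env.hand_in())
E
```

```text
time_s: 27.18
ee_pos: [0.5377, -0.1952, 0.0585]
eef_rot: [0.001, -0.099, 0.995, -0.001]
contact_force: [-3.4, -0.6, 8.2]
grip_width: 0.0147
grip_force: 58.6
radius 0.08418002925188964 lever 0.75463853619457 tool az -168.68576494839994
[-3.4173766  -0.63225467  8.23252976] 0.01472270248988863 58.5661518573761
top bar 67 [0.6  0.67 0.74 0.86 0.96]
scene bar 20 [0.51 0.63 0.69 0.82 0.87]
rim 99 ((484.68896484375, 282.70721435546875), 28.8773136138916)
the job is handed in; nothing more can be done
None
```

I handed the job in at about 27 s with four balls counted in the tray, the empty beaker upright on the worktop, and the lever post held at about 0.75 rad, the third click; `env.hand_in()` returned no verdict.

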